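# Hook a parts tote forward from a deep rack until it catches

### The arm

A 6-joint arm with a two-finger parallel gripper is mounted at the origin on a cart in front of the work surface, level with it; the furniture and walls round the work are solid. World frame = base frame: x ahead of the robot, y to its left, z up, the work surface at z = 0. Lengths are in m, angles in rad, forces in N, time in s.
With the tool pointing down it reaches from about 0.3 to 0.875 m from the base axis. Payload 6.4 kg.
Tool frame: the origin (TCP) lies midway between the tips of the shut fingers; the grasp point (between the pads) lies 19 mm behind it; z points along the fingers, y is the direction in which the jaws open and shut (so a half turn about z gives the same grasp; the last joint's range is limited). The gripper opens to 85 mm and grips with 20 to 120 N. Pads are 22 mm wide; open, the fingers measure 114 mm over their backs; the gripper's body (76 mm by 85 mm) begins 54 mm behind the grasp point. The pads swing forward as they close: fully open they stand 13 mm farther back than shut.
Start: joints at [1.088, 0.181, 1.607, -0, 1.354, -0.206], TCP at [0.157, 0.553, 0.231] pointing down, gripper open.
Joint ranges: [-2.99, 2.99], [-0.89, 2.07], [0.3, 2.58], [-1.14, 4.28], [0, 2.63], [-3.12, 3.12]. Speed limits (rad/s): [2.57, 2.57, 3.01, 3.14, 3.14, 3.14].

### API

Orientations are given as a unit quaternion [w, x, y, z].
In Python, from bench import get_obs, camera, hand_in gives the robot as it stands.
- The arm moves only by the tool drive_tool, never from a script. Its argument "deltas" is a list of rows, each a list of 2 entries, a list of its own where there are three numbers: the shift along the world's x, y, z in m, then the turn about the world's z in rad. A call has 1 to 10 rows; each row shifts and turns the pose as measured when the row begins; what a row does not reach is not made up. A row lasts 1/10 s, in which the tool goes at most 50 mm and 8.59 degrees, less where a joint would pass 70% of its speed; a pose out of reach is approached as far as the arm can. A call is refused whole if a number of a shift passes 0.05 or a number of a turn 0.15, either way. A call with a gripper value outside its range is refused whole. "gripper" is the opening, from 0 (shut) to 1 (fully open), set as the call begins (left out, the last holds). The fingers move at their own pace and stop on an object; the grip force is fixed at half the most. Time passes only in rows, so rows that do not move let the fingers close. It gives the time, the measured TCP pose, the force and the opening at its end, in the units of the state.
- get_obs(): the state, without advancing time (a new reading comes with each control period).
- camera(name): name is "scene" or "top"; returns a dict with "frame" (384x512x3 uint8, red, green, blue), "fx", "fy", "cx", "cy" (pixels), "eye" and "attitude" of the camera in the world. Camera axes: x right, y down, z forward; pixel columns grow to the right and rows downward; lengths in m; the calibration is good to about 2 mm. A picture is of the moment at which its call begins. There is no depth.
- hand_in(): hands the job in, once; it reports no verdict.
The state is a dict: "time_s": time; "q": joint angles; "dq": joint speeds; "joint_efforts": joint torques, N m; "eef_pos": TCP position; "eef_rot": TCP orientation; "wrist_force": force on the tool from outside, world axes, zero at the start; "torque": the same for the moment, N m; "opening": opening from 0.0 (shut) to 1.0 (fully open).
Only numpy, scipy, OpenCV 4.12 (cv2) and the standard library are available. Lean on these libraries where they do the work, as an engineer would, in place of code of your own. Each camera call takes 0.05 s, during which the arm holds its last target.

### The job

The parts tote stands too deep in the rack to reach by hand. Take the pull hook by its grip, drop its turned-down end behind the tote's front lip and draw the tote gently forward, feeling for the catch in the rack floor, until the catch has clicked up behind it; move the tote with nothing but the hook, do not tip it and do not overload its thin lip (18 N at most). Then unhook and stand the pull hook back down on the bench, clear of the rack, leaving the mug, spool and tape where they are.

Things in the scene. Friction and masses are not known exactly. Their poses are not given: they have to be found in the camera images.
- hook_grip (a point): centre of the pull hook's grip, a black flat-sided block 105 mm long (x), 26 mm wide (y), 40 mm high, standing on its flat foot (20 mm below this point). A steel rod, 8 mm thick, leaves its +x end 12 mm above this point, runs level along +x and turns straight down at x = +210 mm, ending level with the foot. 0.2 kg; balances 20 to 50 mm ahead (+x) of this point
- hook_tip (a point): lowest point of the turned-down end of the pull hook (8 mm round bar, 28 mm of it free below the level rod); same axes as the grip; 210 mm ahead of and 20 mm below the grip centre
- tote: grey open parts tote, 150 mm deep (x), 130 mm wide, back and sides 70 mm high, the front (-x) wall only 42 mm. Origin: in the plane of its underside, below the middle of the front lip; -x points out of the rack. Two flat modules lie in it, 45 mm or more behind the lip, up to 25 mm high. A lug, 30 mm long, hangs 7 mm below the underside in the slot of the rack floor. 0.6 to 0.9 kg with its load
- tote_lip (a point): middle of the tote's front lip, on its top: 42 mm above the tote's underside. The front wall is 4 mm thick, its rolled lip 8 mm (4 mm either side of this point in x); axes as the tote. Starts 96 to 118 mm behind the front edge of the rack floor; when caught it is 8 to 47 mm behind it: the catch unit is clamped anywhere in that range, its place is not reported and must be felt
- rack: grey bare-metal single-lane rack fixed on the bench, 280 mm deep (x), 180 mm wide. Its floor, 30 mm above the bench, has a lengthwise slot; side guides leave 3 mm play each side of the tote. A wire deck (underside 163 mm above the bench) begins 35 mm behind the front edge of the floor. Origin: on the bench, below the middle of the floor's front edge; -x points out of the rack, to the robot
- catch (a joint): sprung pawl of the catch in the floor slot: 0 = up, about 0.0055 m while the tote's lug rides over it. The pull rises as the lug climbs the pawl; some 45 mm on, the pawl snaps up behind the lug and the pull eases; 2 to 3 mm further a fixed rubber stop ends the travel. Sliding takes 2 to 6 N, passing the pawl up to 8 N; what still rises past 9 N is the stop, and over 12 N there the tote may tip
- mug: yellow mug, 68 mm high, bystander on the bench left of the work
- spool: solder spool standing on its flange, 63 mm across, 70 mm high, bystander on the bench left of the work
- tape_roll: black roll of tape lying flat, 62 mm across, 19 mm high, bystander on the bench ahead of the hook, right of the carton

How it is judged:
By the outcome, as a careful person would: the job done as asked, in the order asked, and still so for the second after the job is handed in, with the robot touching nothing.
It also fails if it takes over 72 s, if anything falls off the work surface, if the arm or the gripper's body presses on something with over 40 N, if the wrist force passes 120 N, or if a joint passes its speed limit or range.

## Working session

There is one attempt and no reset: what is moved stays moved. The work goes in short steps, Python scripts to look and compute and a tool call to move; the robot and the scene stay as the last step left them, time stands still between calls to the robot, and variables do not carry over. Pictures are saved under pics/ and viewed, and the job is handed in when it is done.

Besides the shell and the picture viewer there is one more tool, called after "Request:" as name(argument=value, ...), one argument or row to a line, values as JSON. drive_tool: Moves the arm, as the interface text tells. Its arguments: {"type":"object","properties":{"deltas":{"type":"array","items":{"type":"array"}},"gripper":{"type":"number"}},"required":["deltas"]}

```bash
ls; mkdir -p pics; python3 - <<'E'
from bench import get_obs,camera
import cv2
o=get_obs()
for k,v in o.items(): print(k,v)
for n in ("scene","top"):
    c=camera(n); cv2.imwrite(f"pics/{n}0.png",cv2.resize(c["frame"][:,:,::-1],(800,600),interpolation=cv2.INTER_CUBIC))
    print(n,{k:v for k,v in c.items() if k!="frame"})
E
```

```text
pics
time_s 0.0
q [ 1.08771119e+00  1.81572674e-01  1.60798441e+00 -1.24549400e-05
  1.35380379e+00 -2.06320563e-01]
dq [-0.00013182 -0.000895    0.00121892 -0.00068688 -0.00185884  0.0005644 ]
joint_efforts [-1.33569578e-03 -4.44884634e+01 -3.51330221e+01 -3.37648898e-04
  9.01430467e-03  3.50908316e-06]
eef_pos [0.15685532 0.55262524 0.23037777]
eef_rot [-2.93033388e-04  1.37939659e-01  9.90440240e-01 -8.34158066e-04]
wrist_force [ 0.34916827 -0.20245487 -0.114247  ]
torque [-0.01457264 -0.05113421  0.04866955]
opening 0.9989474459998217
scene {'fx': 429.53898908126365, 'fy': 429.53898908126365, 'cx': 255.05439355741984, 'cy': 198.90593030836428, 'eye': array([-0.12632355, -0.72908909,  0.77179058]), 'attitude': array([-0.43085513,  0.81891477, -0.34037827,  0.16698831])}
top {'fx': 426.6263306015954, 'fy': 426.6263306015954, 'cx': 253.2155581657918, 'cy': 194.34121965836337, 'eye': array([0.48905074, 0.01338488, 1.16769534]), 'attitude': array([ 0.02355549, -0.70040938,  0.71252513, -0.03434795])}
```

View pics/scene0.png

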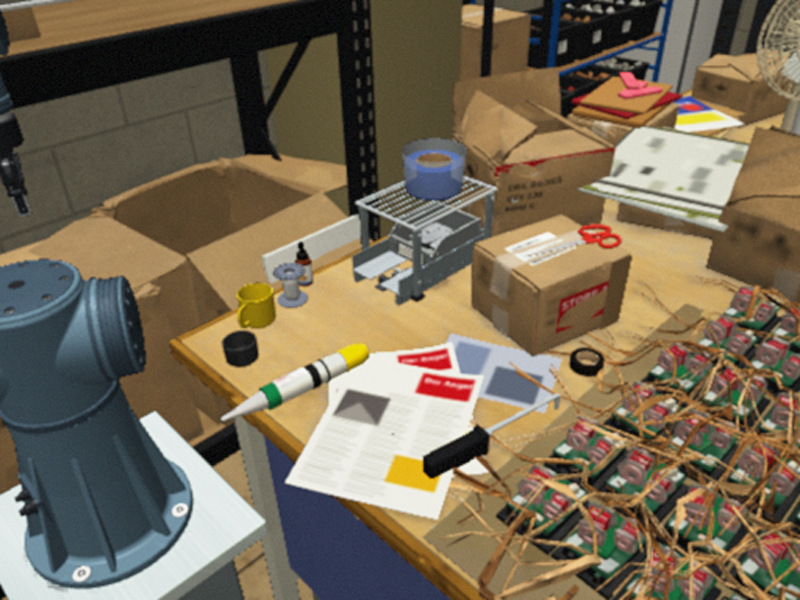

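View pics/top0.png

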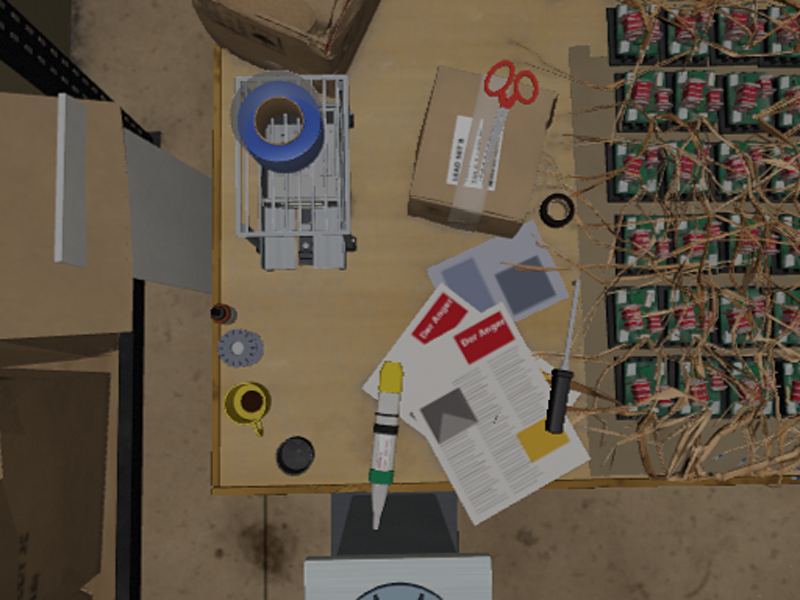

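```bash
cat > h.py <<'E'
import numpy as np, cv2
from scipy.spatial.transform import Rotation as R
from bench import get_obs,camera
def rot(c):
    w,x,y,z=c["attitude"]; return R.from_quat([x,y,z,w]).as_matrix()
def ray(c,u,v):
    d=rot(c)@np.array([(u-c["cx"])/c["fx"],(v-c["cy"])/c["fy"],1.]); return np.array(c["eye"]),d
def onz(c,u,v,z):
    e,d=ray(c,u,v); return e+d*(z-e[2])/d[2]
def proj(c,p):
    q=rot(c).T@(np.array(p)-c["eye"]); return c["cx"]+c["fx"]*q[0]/q[2],c["cy"]+c["fy"]*q[1]/q[2]
def crop(c,name,u0,u1,v0,v1):
    f=c["frame"][v0:v1,u0:u1,::-1]; s=min(800/(u1-u0),600/(v1-v0)); cv2.imwrite("pics/"+name,cv2.resize(f,None,fx=s,fy=s,interpolation=cv2.INTER_CUBIC)); print(name,"scale",s,"off",u0,v0)
E
python3 - <<'E'
from h import *
c=camera("top");s=camera("scene")
print(rot(c)[:,2],rot(s)[:,2])
S=512/800
for n,u,v,z in [("mug",248,402,.06),("grip back",553,430,.04),("grip front",566,372,.04),("rod end",577,280,.036),("rackfloor L",262,268,.03),("rackfloor R",347,268,.03),("tape",557,210,.019),("deck fl",236,236,.165),("deck fr",350,236,.165),("spool",240,348,.07)]:
    print(n,onz(c,u*S,v*S,z).round(3))
crop(c,"top_hook.png",330,400,170,290)
crop(c,"top_rack.png",130,250,40,180)
crop(s,"sc_hook.png",260,370,235,315)
crop(s,"sc_rack.png",220,330,80,200)
E
```

```text
[ 0.081683   -0.01595059 -0.99653071] [ 0.56680584  0.59198886 -0.57295753]
mug [0.422 0.241 0.06 ]
grip back [ 0.365 -0.265  0.04 ]
grip front [ 0.461 -0.29   0.04 ]
rod end [ 0.617 -0.317  0.036]
rackfloor L [0.647 0.223 0.03 ]
rackfloor R [0.645 0.078 0.03 ]
tape [ 0.743 -0.291  0.019]
deck fl [0.678 0.238 0.165]
deck fr [0.676 0.065 0.165]
spool [0.51  0.252 0.07 ]
top_hook.png scale 5.0 off 330 170
top_rack.png scale 4.285714285714286 off 130 40
sc_hook.png scale 7.2727272727272725 off 260 235
sc_rack.png scale 5.0 off 220 80
```

View pics/top_hook.png

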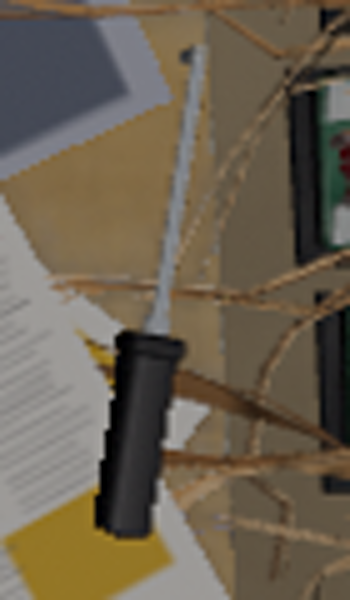

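View pics/top_rack.png

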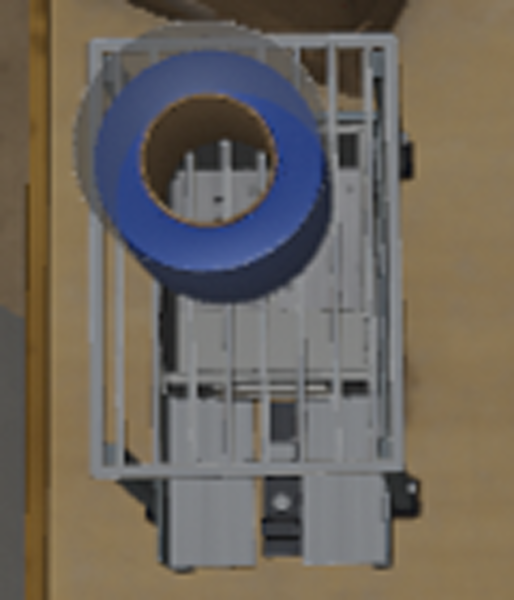

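View pics/sc_hook.png

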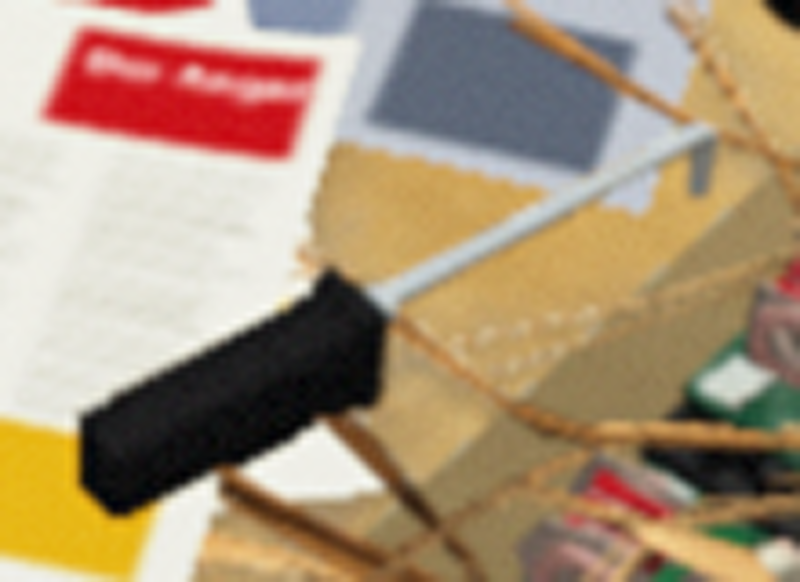

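View pics/sc_rack.png

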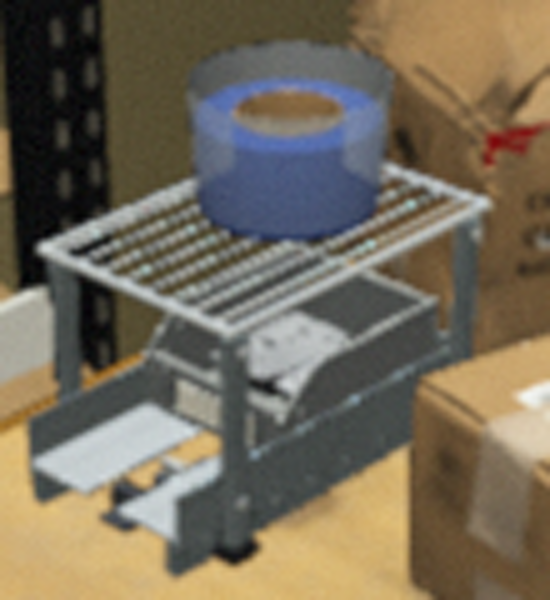

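```bash
python3 - <<'E'
from h import *
c=camera("top");s=camera("scene")
def T(x,y,z): return onz(c,130+(x+.5)/4.2857-.5,40+(y+.5)/4.2857-.5,z)
def Sc(x,y,z): return onz(s,220+(x+.5)/5-.5,80+(y+.5)/5-.5,z)
def p(n,a): print(n,a.round(4))
p("deck FL",T(92,474,.166));p("deck FR",T(403,470,.166));p("deck BL",T(90,40,.166));p("deck BR",T(396,36,.166))
p("floor FL",T(172,567,.03));p("floor FR",T(388,565,.03)); 
p("slot L",T(262,556,.03));p("slot R",T(302,556,.03))
p("slot L up",T(255,475,.03));p("slot R up",T(301,475,.03))
p("lip L",T(165,384,.072));p("lip R",T(369,382,.072))
p("lip frontmid",T(268,391,.072));p("lip backmid",T(268,376,.072))
p("S lip L",Sc(150,354,.072));p("S lip R",Sc(284,410,.072))
p("S floor FL",Sc(36,462,.03));p("S floor slot FL",Sc(80,490,.03));p("S floor FR",Sc(168,542,.03))
p("S floor slot FR",Sc(122,515,.03))
def H(x,y,z): return onz(c,330+(x+.5)/5-.5,170+(y+.5)/5-.5,z)
for n,x,y in [("gBL",97,528),("gBR",152,536),("gFL",117,333),("gFR",184,345),("rod0",155,330),("rod1",197,50)]: p(n,H(x,y,.04 if n[0]=="g" else .036))
p("tip top",H(187,57,.004))
def HS(x,y,z): return onz(s,260+(x+.5)/7.2727-.5,235+(y+.5)/7.2727-.5,z)
p("S rod0",HS(383,303,.032));p("S rod1",HS(712,128,.032));p("S tip",HS(700,193,.0))
p("S gBL",HS(82,420,.04)); p("S gB bottom",HS(120,512,0))
E
```

```text
deck FL [0.68   0.2373 0.166 ]
deck FR [0.6796 0.0656 0.166 ]
deck BL [0.9276 0.2389 0.166 ]
deck BR [0.9279 0.0666 0.166 ]
floor FL [0.6463 0.2178 0.03  ]
floor FR [0.6454 0.0829 0.03  ]
slot L [0.6523 0.1616 0.03  ]
slot R [0.652  0.1366 0.03  ]
slot L up [0.7037 0.1657 0.03  ]
slot R up [0.7033 0.1368 0.03  ]
lip L [0.7525 0.2143 0.072 ]
lip R [0.752  0.0906 0.072 ]
lip frontmid [0.7473 0.1519 0.072 ]
lip backmid [0.7566 0.1518 0.072 ]
S lip L [0.7546 0.212  0.072 ]
S lip R [0.7619 0.0943 0.072 ]
S floor FL [0.6518 0.2161 0.03  ]
S floor slot FL [0.6485 0.1691 0.03  ]
S floor FR [0.6452 0.084  0.03  ]
S floor slot FR [0.6467 0.1275 0.03  ]
gBL [ 0.3648 -0.2519  0.04  ]
gBR [ 0.3601 -0.2806  0.04  ]
gFL [ 0.4663 -0.2661  0.04  ]
gFR [ 0.4593 -0.3014  0.04  ]
rod0 [ 0.4674 -0.2874  0.036 ]
rod1 [ 0.6163 -0.3157  0.036 ]
tip top [ 0.6161 -0.3194  0.004 ]
S rod0 [ 0.4744 -0.2921  0.032 ]
S rod1 [ 0.6201 -0.3201  0.032 ]
S tip [ 0.6209 -0.319   0.    ]
S gBL [ 0.3633 -0.262   0.04  ]
S gB bottom [ 0.3704 -0.2721  0.    ]
```

Request:
drive_tool(
  deltas=[
    [[0.025,-0.035,0],0.009],
    [[0.025,-0.035,0],0.009],
    [[0.025,-0.035,0],0.009],
    [[0.025,-0.035,0],0.009],
    [[0.025,-0.035,0],0.009],
    [[0.025,-0.035,0],0.009],
    [[0.025,-0.035,0],0.009],
    [[0.025,-0.035,0],0.009],
    [[0.025,-0.035,0],0.009],
    [[0.02,-0.04,0],0.009],
  ],
  gripper=0.6,
)

```text
time_s: 1.3
eef_pos: [0.4057, 0.1881, 0.2316]
eef_rot: [0.002, 0.086, 0.996, 0.001]
wrist_force: [1.3, -0.4, 0.3]
opening: 0.595
```

Request:
drive_tool(
  deltas=[
    [[0.003,-0.047,0],-0.002],
    [[0.003,-0.047,0],-0.002],
    [[0.003,-0.047,0],-0.002],
    [[0.003,-0.047,0],-0.002],
    [[0.003,-0.047,0],-0.002],
    [[0.003,-0.047,0],-0.002],
    [[0.003,-0.047,0],-0.002],
    [[0.003,-0.047,0],-0.002],
    [[0.003,-0.047,0],0],
    [[0.003,-0.047,0],0],
  ],
)

```text
time_s: 2.3
eef_pos: [0.4357, -0.3019, 0.2343]
eef_rot: [0.006, 0.095, 0.995, 0.001]
wrist_force: [0.5, 1.3, 0.4]
opening: 0.604
```

Request:
drive_tool(
  deltas=[
    [[0,0,-0.02],0],
    [[0,0,-0.03],0],
    [[0,0,-0.04],0],
    [[0,0,-0.02],0],
    [[0,0,0],0],
  ],
)

```text
time_s: 2.8
eef_pos: [0.4349, -0.3113, 0.1221]
eef_rot: [0.008, 0.1, 0.995, -0.002]
wrist_force: [-0.8, -0.2, -0.3]
opening: 0.602
```

```bash
python3 - <<'E'
from h import *
o=get_obs(); print(o["eef_pos"],o["eef_rot"],o["wrist_force"])
Rt=R.from_quat(np.roll(o["eef_rot"],-1)).as_matrix(); print("jaw yaw",np.arctan2(-Rt[0,1],Rt[1,1]))
c=camera("top");s=camera("scene")
crop(c,"top1.png",310,420,150,300); crop(s,"sc1.png",240,370,200,315)
E
```

```text
[ 0.43487972 -0.31127358  0.12210141] [ 0.00790337  0.09956281  0.99499803 -0.0019241 ] [-0.76292921 -0.23805996 -0.33548553]
jaw yaw -0.19948086210873686
top1.png scale 4.0 off 310 150
sc1.png scale 5.217391304347826 off 240 200
```

Request:
drive_tool(
  deltas=[
    [[0.002,0.015,0],0.005],
    [[0.002,0.014,0],0.005],
    [[0,0,0],0],
  ],
)

```text
time_s: 3.2
eef_pos: [0.4426, -0.2826, 0.1293]
eef_rot: [0.012, 0.094, 0.995, -0.005]
wrist_force: [-0.4, -0.0, -0.6]
opening: 0.601
```

```bash
python3 - <<'E'
from h import *
o=get_obs(); print(o["eef_pos"],o["eef_rot"],o["wrist_force"])
Rt=R.from_quat(np.roll(o["eef_rot"],-1)).as_matrix(); print("jaw yaw",np.arctan2(-Rt[0,1],Rt[1,1]),Rt[:,2])
c=camera("top");s=camera("scene")
crop(c,"top2.png",310,420,150,300); crop(s,"sc2.png",240,370,200,315)
E
```

```text
[ 0.44256358 -0.28263567  0.12926545] [ 0.0122221   0.09395356  0.99548713 -0.0053588 ] [-0.37259201 -0.03460265 -0.60389638]
jaw yaw -0.1883075856913247 [ 0.02332692 -0.01296585 -0.99964381]
top2.png scale 4.0 off 310 150
sc2.png scale 5.217391304347826 off 240 200
```

View pics/sc2.png

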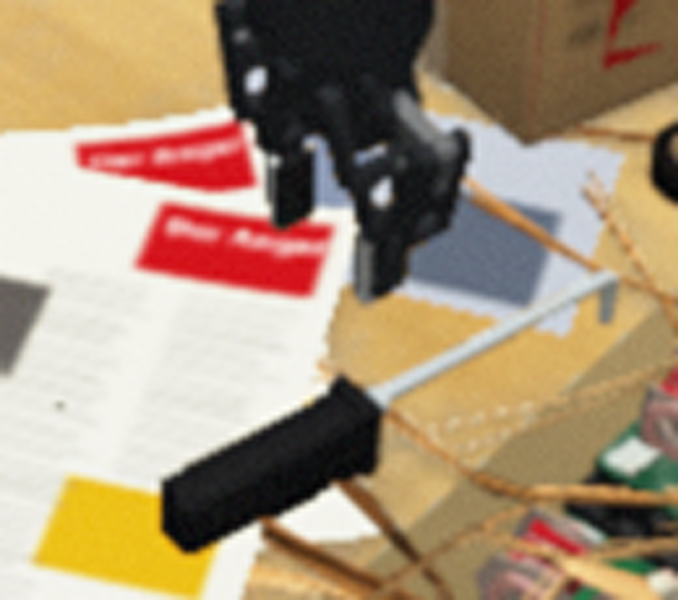

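View pics/top2.png

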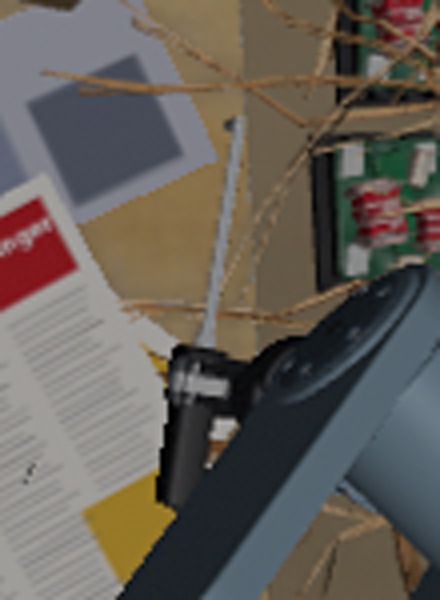

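Request:
drive_tool(
  deltas=[
    [[-0.001,0,-0.015],0],
    [[-0.001,0,-0.02],0],
    [[-0.001,0,-0.02],0],
    [[0,0,-0.015],0],
    [[0,0,-0.01],0],
    [[0,0,0],0],
  ],
)

```text
time_s: 3.9
eef_pos: [0.4422, -0.2868, 0.0511]
eef_rot: [0.016, 0.093, 0.995, -0.01]
wrist_force: [0.0, -0.1, 1.1]
opening: 0.598
```

Request:
drive_tool(
  deltas=[
    [[-0.001,0.004,0],0],
    [[0,0,0],0],
    [[0,0,0],0],
    [[0,0,0],0],
  ],
)

```text
time_s: 4.3
eef_pos: [0.4425, -0.2839, 0.0536]
eef_rot: [0.018, 0.093, 0.995, -0.011]
wrist_force: [-0.1, 0.3, 0.2]
opening: 0.599
```

```bash
cat >> h.py <<'E'
def st():
    o=get_obs(); Rt=R.from_quat(np.roll(o["eef_rot"],-1)).as_matrix()
    print("t %.2f"%o["time_s"],"p",o["eef_pos"].round(4),"F",o["wrist_force"].round(2),"M",np.array(o["torque"]).round(2),"open %.3f"%o["opening"],"jawyaw %.4f"%np.arctan2(-Rt[0,1],Rt[1,1]),"toolz",Rt[:,2].round(4),"jawtilt",Rt[2,1].round(4))
    return o
E
python3 -c "
from h import *
st()"
```

```text
t 4.30 p [ 0.4425 -0.2839  0.0536] F [-0.1   0.27  0.23] M [ 0.01 -0.   -0.02] open 0.599 jawyaw -0.1872 toolz [ 0.0328 -0.0249 -0.9991] jawtilt -0.0184
```

Request:
drive_tool(
  deltas=[
    [[-0.002,0.001,-0.022],0],
    [[-0.002,0.001,-0.016],0],
    [[0,0.001,-0.007],0],
    [[0,0,-0.002],0],
  ],
)

```text
time_s: 4.7
eef_pos: [0.4407, -0.2829, 0.0085]
eef_rot: [0.02, 0.093, 0.995, -0.013]
wrist_force: [0.3, 0.7, 0.5]
opening: 0.603
```

Request:
drive_tool(
  deltas=[
    [[0,0,-0.002],0],
    [[0,0,-0.001],0],
    [[0,0,-0.001],0],
    [[0,0,-0.001],0],
  ],
  gripper=0,
)

```text
time_s: 5.1
eef_pos: [0.4413, -0.2834, 0.0063]
eef_rot: [0.02, 0.093, 0.995, -0.013]
wrist_force: [-3.7, 3.0, 8.7]
opening: 0.291
```

```bash
python3 - <<'E'
from h import *
st()
s=camera("scene");crop(s,"sc3.png",240,370,200,315)
E
```

```text
t 5.10 p [ 0.4413 -0.2834  0.0063] F [-3.74  3.05  8.67] M [ 0.56  0.6  -0.01] open 0.291 jawyaw -0.1865 toolz [ 0.0376 -0.0302 -0.9988] jawtilt -0.0227
sc3.png scale 5.217391304347826 off 240 200
```

View pics/sc3.png

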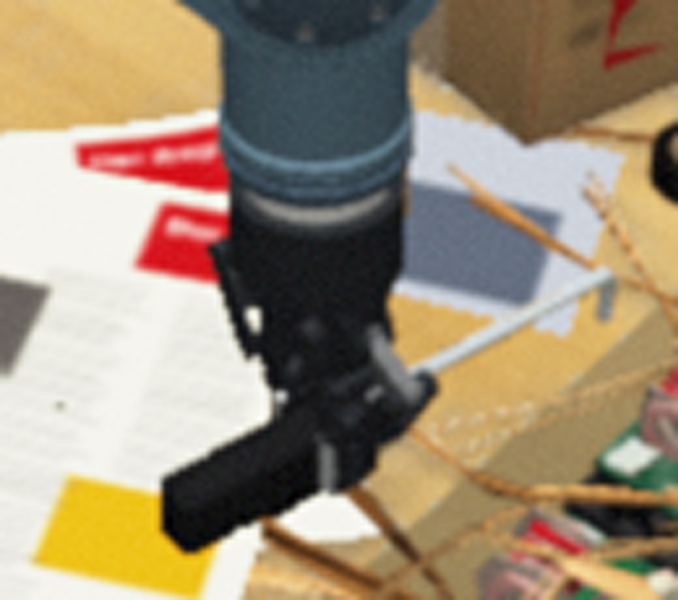

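Request:
drive_tool(
  deltas=[
    [[0,0,0.012],0],
    [[0,0,0.022],0.01],
    [[-0.002,0.005,0.025],0.02],
    [[-0.003,0.015,0.022],0.02],
    [[-0.003,0.025,0.01],0.02],
    [[-0.001,0.035,0],0.02],
    [[0,0.035,0],0.02],
    [[0,0.035,0],0.02],
    [[0,0.035,0],0.02],
    [[0,0.035,0],0.01],
  ],
)

```text
time_s: 6.15
eef_pos: [0.4349, -0.0628, 0.1115]
eef_rot: [0.028, 0.014, 0.999, -0.016]
wrist_force: [0.5, 1.1, -1.9]
opening: 0.295
```

```bash
python3 - <<'E'
from h import *
st()
E
```

```text
t 6.15 p [ 0.4349 -0.0628  0.1115] F [ 0.52  1.14 -1.95] M [ 0.06 -0.04 -0.  ] open 0.295 jawyaw -0.0284 toolz [ 0.0558 -0.0329 -0.9979] jawtilt -0.0314
```

Request:
drive_tool(
  deltas=[
    [[-0.001,0.036,0],0.007],
    [[0,0.036,0],0.007],
    [[0,0.036,0],0.007],
    [[0,0.036,0],0.005],
    [[0,0.028,0],0],
    [[0,0.016,0],0],
    [[0,0.006,0],0],
    [[0,0,0],0],
  ],
)

```text
time_s: 6.95
eef_pos: [0.4348, 0.1431, 0.1198]
eef_rot: [0.035, -0.003, 0.999, -0.016]
wrist_force: [0.7, -0.3, -1.4]
opening: 0.296
```

```bash
python3 - <<'E'
from h import *
st()
c=camera("top");s=camera("scene")
crop(c,"top4.png",130,330,40,230);crop(s,"sc4.png",170,340,80,230)
E
```

```text
t 6.95 p [0.4348 0.1431 0.1198] F [ 0.67 -0.3  -1.45] M [-0.05  0.04  0.  ] open 0.296 jawyaw 0.0042 toolz [ 0.0699 -0.031  -0.9971] jawtilt -0.0313
top4.png scale 3.1578947368421053 off 130 40
sc4.png scale 4.0 off 170 80
```

View pics/sc4.png

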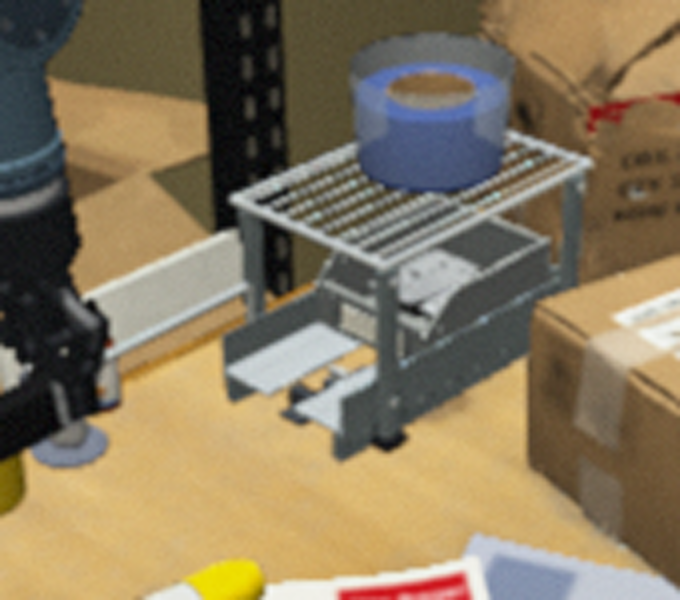

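View pics/top4.png

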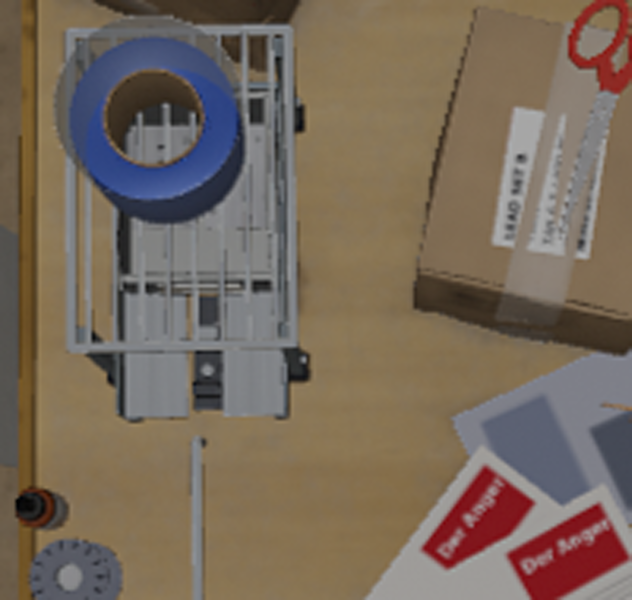

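```bash
python3 - <<'E'
from h import *
c=camera("top");s=camera("scene")
for z in (.13,.145,.15,.155): print(z,onz(c,130+197.5/3.158-.3,40+438/3.158-.3,z).round(4),onz(c,130+197.5/3.158-.3,40+598/3.158-.3,z).round(4))
# expected tip
for p in [(0.615,.143,.152),(0.615,.143,.12),(0.5,.143,.148)]:
    u,v=proj(s,p);print(((u-170)*4,(v-80)*4), proj(c,p))
crop(s,"sc4b.png",190,240,120,180)
E
```

```text
0.13 [0.6157 0.1451 0.13  ] [0.4923 0.1458 0.13  ]
0.145 [0.6138 0.1432 0.145 ] [0.4922 0.1439 0.145 ]
0.15 [0.6132 0.1425 0.15  ] [0.4922 0.1432 0.15  ]
0.155 [0.6126 0.1419 0.155 ] [0.4922 0.1426 0.155 ]
(np.float64(245.52547159307346), np.float64(282.7199557818242)) (np.float64(191.9255381206171), np.float64(177.5586817562569))
(np.float64(247.68232561575792), np.float64(319.8107160728615)) (np.float64(193.59417337458794), np.float64(179.13039887086939))
(np.float64(126.20722857297847), np.float64(343.93931997885284)) (np.float64(192.43224026620626), np.float64(225.77558695500508))
sc4b.png scale 10.0 off 190 120
```

View pics/sc4b.png

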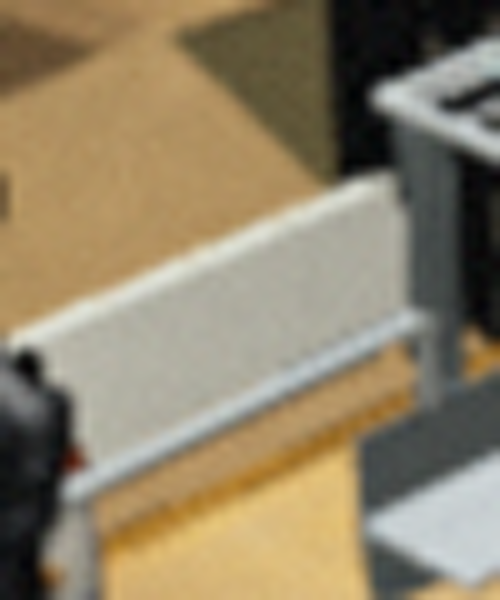

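Request:
drive_tool(
  deltas=[
    [[0,0.004,-0.014],-0.002],
    [[0.006,0.003,-0.014],-0.001],
    [[0.016,0.001,-0.004],0],
    [[0.022,0,-0.001],0],
    [[0.025,0,-0.001],0],
    [[0.025,0,-0.001],0],
    [[0.025,0,-0.001],0],
    [[0.018,0,-0.001],0],
    [[0.008,0,-0.001],0],
    [[0,0,-0.001],0],
  ],
)

```text
time_s: 8.15
eef_pos: [0.5853, 0.1386, 0.0771]
eef_rot: [0.032, 0.008, 0.999, -0.017]
wrist_force: [0.1, -0.5, -2.4]
opening: 0.293
```

```bash
python3 - <<'E'
from h import *
st()
c=camera("top");s=camera("scene")
crop(c,"top5.png",130,230,40,230);crop(s,"sc5.png",200,310,90,180)
E
```

```text
t 8.15 p [0.5853 0.1386 0.0771] F [ 0.05 -0.52 -2.37] M [ 0.07  0.06 -0.02] open 0.293 jawyaw -0.0171 toolz [ 0.0645 -0.0345 -0.9973] jawtilt -0.0335
top5.png scale 3.1578947368421053 off 130 40
sc5.png scale 6.666666666666667 off 200 90
```

View pics/sc5.png

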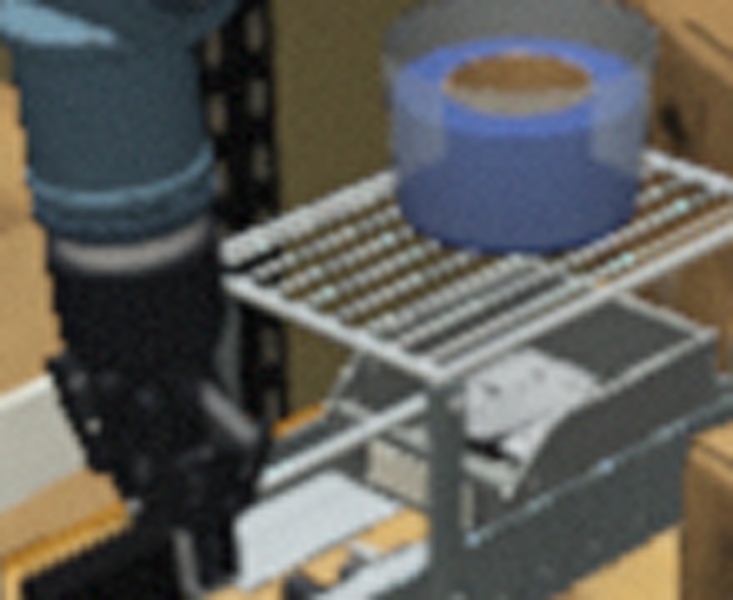

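View pics/top5.png

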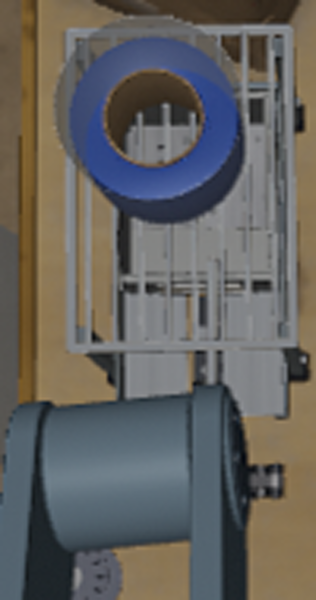

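Request:
drive_tool(
  deltas=[
    [[0.003,0.008,0.003],0.012],
    [[0.003,0.006,0],0.008],
    [[0,0,0],0],
  ],
)

```text
time_s: 8.55
eef_pos: [0.5878, 0.1543, 0.0799]
eef_rot: [0.031, -0.003, 0.999, -0.017]
wrist_force: [-0.4, -0.0, -2.3]
opening: 0.296
```

```bash
python3 - <<'E'
from h import *
o=st()
c=camera("top");s=camera("scene")
u,v=130+216/3.158-.3,40+260/3.158-.3
print("prev tip top",onz(c,u,v,.115))
crop(c,"top6.png",160,220,80,170);crop(s,"sc6.png",240,290,140,175)
E
```

```text
t 8.55 p [0.5878 0.1543 0.0799] F [-0.41 -0.01 -2.31] M [-0.    0.01  0.  ] open 0.296 jawyaw 0.0055 toolz [ 0.0619 -0.033  -0.9975] jawtilt -0.0334
prev tip top [0.75943774 0.13144508 0.115     ]
top6.png scale 6.666666666666667 off 160 80
sc6.png scale 16.0 off 240 140
```

View pics/sc6.png

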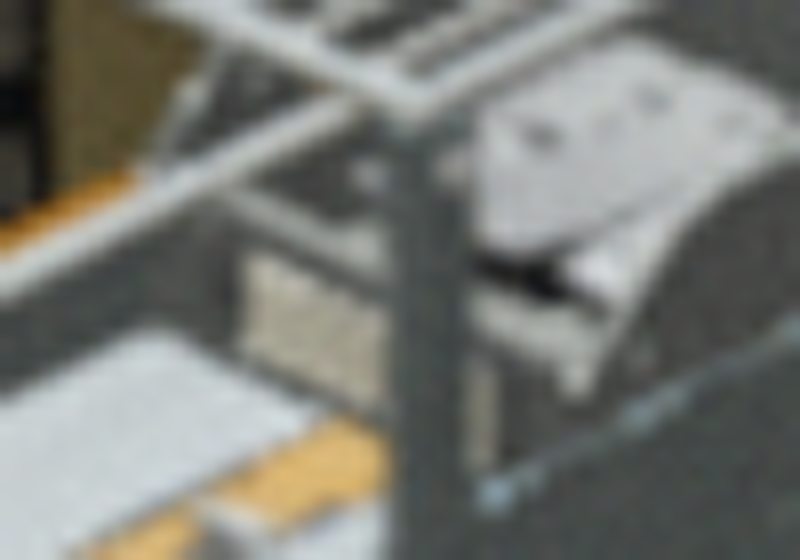

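View pics/top6.png

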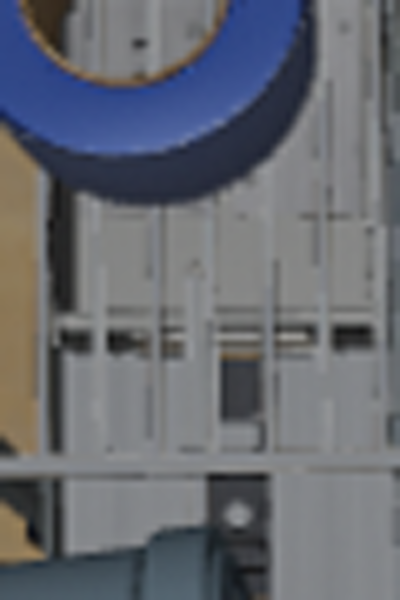

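```bash
python3 - <<'E'
from h import *
c=camera("top")
T=lambda x,y,z: onz(c,160+(x+.5)/6.6667-.5,80+(y+.5)/6.6667-.5,z).round(4)
print("rod end",T(197,262,.115)); print("lip f/b",T(190,345,.072),T(190,312,.072))
print(proj(c,(0.768,.155,.115)),[ (proj(c,(0.768,.155,.079))[i]-[160,80][i])*6.667 for i in (0,1)])
E
python3 - <<'E'
import cv2
i=cv2.imread('pics/top6.png')
j=i[220:380,120:320]; cv2.imwrite('pics/top6b.png',cv2.resize(j,None,fx=3.5,fy=3.5))
E
```

```text
rod end [0.7678 0.1538 0.115 ]
lip f/b [0.7462 0.1625 0.072 ] [0.7593 0.1624 0.072 ]
(np.float64(188.6607699338349), np.float64(118.80410624378985)) [np.float64(203.70122495267643), np.float64(282.64092456229605)]
```

View pics/top6b.png

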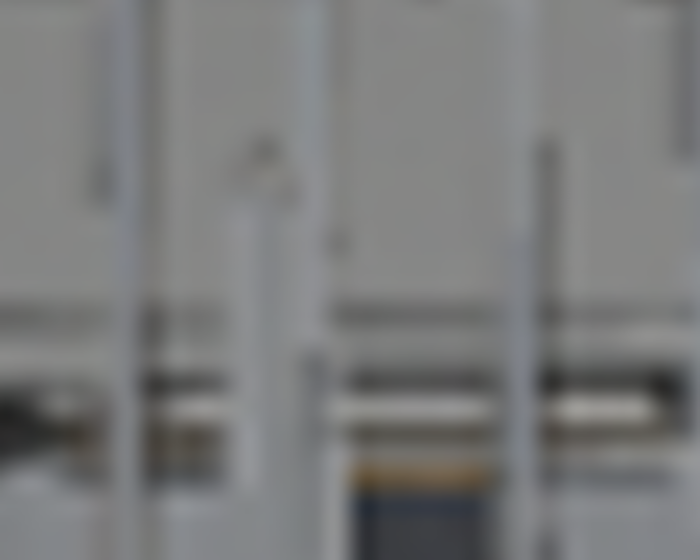

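```bash
python3 - <<'E'
from h import *
c=camera("top");s=camera("scene")
S=lambda x,y,z: onz(s,240+(x+.5)/16-.5,140+(y+.5)/16-.5,z).round(4)
for p in [(230,195),(270,215),(330,248),(380,278),(490,325),(530,345),(270,200),(330,232),(270,232),(330,268)]: print(p,S(*p,.072))
# profile along lip, top view
f=c["frame"].astype(int)
for u in (195,196,197,198): print(u,[int(f[v,u].sum()//3) for v in range(118,140)])
for v in range(118,140): print(v, onz(c,197,v,.072)[0].round(4),end=' ')
E
```

```text
(230, 195) [0.7581 0.1947 0.072 ]
(270, 215) [0.7578 0.1824 0.072 ]
(330, 248) [0.7565 0.1633 0.072 ]
(380, 278) [0.7546 0.1469 0.072 ]
(490, 325) [0.7562 0.1169 0.072 ]
(530, 345) [0.7559 0.1054 0.072 ]
(270, 200) [0.7624 0.187  0.072 ]
(330, 232) [0.7613 0.1681 0.072 ]
(270, 232) [0.7527 0.1772 0.072 ]
(330, 268) [0.7505 0.1573 0.072 ]
195 [133, 133, 133, 133, 134, 134, 134, 131, 105, 125, 110, 85, 145, 85, 111, 86, 61, 62, 62, 62, 63, 61]
196 [133, 133, 133, 133, 133, 133, 134, 132, 106, 125, 109, 83, 147, 85, 110, 91, 62, 64, 64, 64, 63, 65]
197 [133, 133, 133, 133, 134, 134, 135, 132, 107, 126, 110, 82, 147, 86, 110, 90, 60, 61, 62, 62, 62, 62]
198 [133, 131, 131, 131, 132, 132, 132, 129, 106, 123, 107, 79, 135, 82, 104, 79, 65, 64, 65, 60, 59, 60]
118 0.7812 119 0.7786 120 0.7759 121 0.7733 122 0.7706 123 0.7679 124 0.7653 125 0.7626 126 0.76 127 0.7573 128 0.7547 129 0.752 130 0.7494 131 0.7468 132 0.7441 133 0.7415 134 0.7388 135 0.7362 136 0.7335 137 0.7309 138 0.7283 139 0.7256
```

Request:
drive_tool(
  deltas=[
    [[0.007,-0.001,0.002],-0.003],
    [[0.005,-0.001,0],0],
    [[0,0,0],0],
  ],
)

```text
time_s: 9.1
eef_pos: [0.6009, 0.1508, 0.0819]
eef_rot: [0.031, -0.001, 0.999, -0.017]
wrist_force: [-0.1, 0.1, -2.6]
opening: 0.296
```

```bash
python3 - <<'E'
from h import *
o=st()
c=camera("top");crop(c,"top7.png",175,215,105,140)
E
```

```text
t 9.10 p [0.6009 0.1508 0.0819] F [-0.07  0.07 -2.58] M [0.02 0.05 0.02] open 0.296 jawyaw 0.0006 toolz [ 0.0616 -0.0337 -0.9975] jawtilt -0.0338
top7.png scale 17.142857142857142 off 175 105
```

View pics/top7.png

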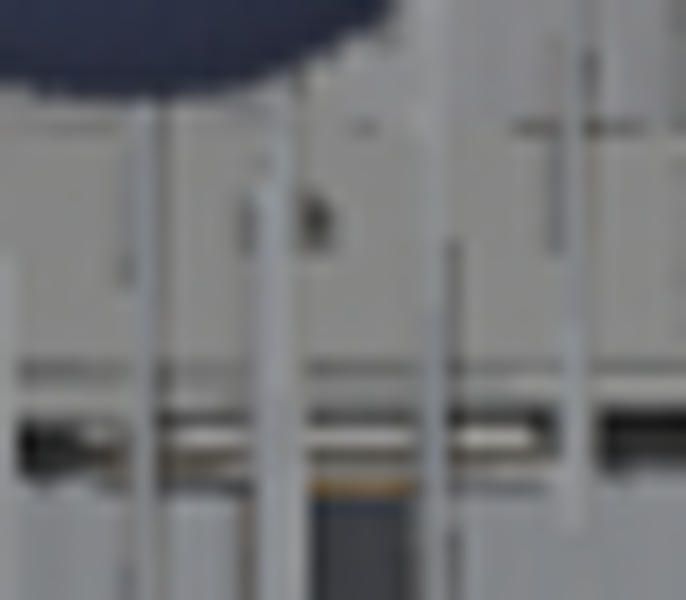

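Request:
drive_tool(
  deltas=[
    [[0,0,-0.009],0],
    [[0,0,-0.009],0],
    [[0,0,-0.006],0],
    [[0,0,-0.003],0],
    [[0,0,0],0],
  ],
)

```text
time_s: 9.65
eef_pos: [0.5993, 0.1506, 0.0511]
eef_rot: [0.029, -0.001, 0.999, -0.017]
wrist_force: [0.4, 0.7, -2.9]
opening: 0.297
```

```bash
python3 - <<'E'
from h import *
o=st()
c=camera("top");crop(c,"top8.png",175,215,105,140)
s=camera("scene");crop(s,"sc8.png",225,295,135,185)
E
```

```text
t 9.65 p [0.5993 0.1506 0.0511] F [ 0.42  0.68 -2.94] M [0.   0.04 0.01] open 0.297 jawyaw 0.0003 toolz [ 0.0586 -0.0339 -0.9977] jawtilt -0.0339
top8.png scale 17.142857142857142 off 175 105
sc8.png scale 11.428571428571429 off 225 135
```

View pics/sc8.png

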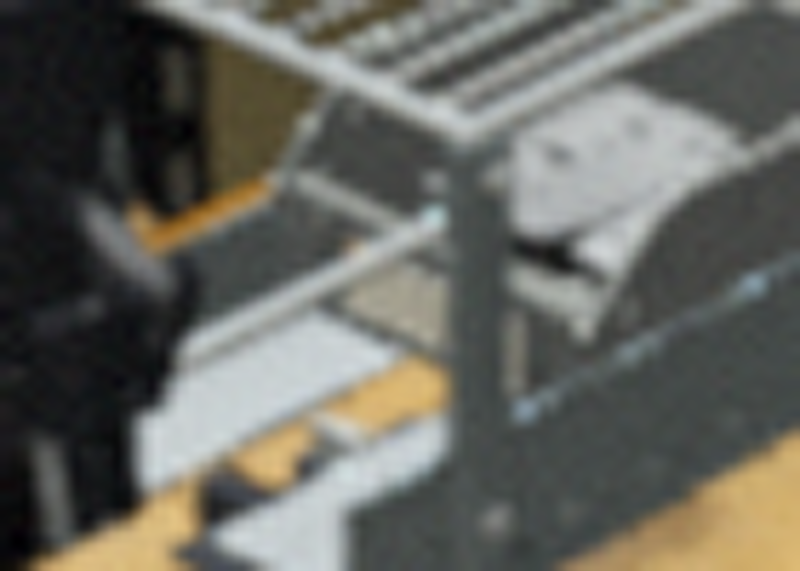

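View pics/top8.png

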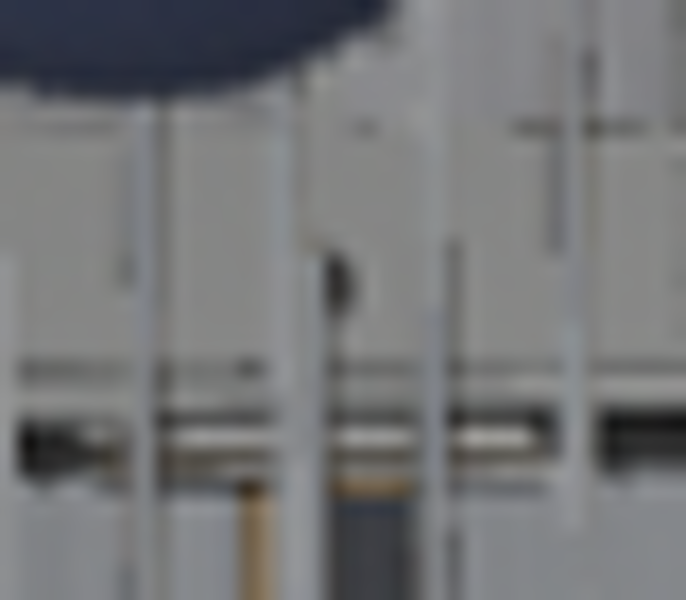

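```bash
python3 - <<'E'
from h import *
s=camera("scene");c=camera("top")
e,d=ray(s,225+437.5/11.4286-.5,135+215.5/11.4286-.5); t=(0.1506-e[1])/d[1]; print(e+t*d)
print(onz(c,175+345/17.143-.5,105+285/17.143-.5,.05))
E
```

```text
[0.75620817 0.1506     0.08325642]
[0.77871518 0.14794175 0.05      ]
```

Request:
drive_tool(
  deltas=[
    [[-0.004,0,0],0],
    [[-0.004,0,0],0],
    [[-0.003,0,0],0],
  ],
)

```text
time_s: 10.15
eef_pos: [0.5896, 0.1507, 0.0536]
eef_rot: [0.032, -0.001, 0.999, -0.017]
wrist_force: [-0.7, 0.5, -1.8]
opening: 0.295
```

Request:
drive_tool(
  deltas=[
    [[-0.003,0,0],0],
    [[-0.003,0,0],0],
  ],
)

```text
time_s: 10.35
eef_pos: [0.5838, 0.1508, 0.0542]
eef_rot: [0.033, -0.001, 0.999, -0.017]
wrist_force: [2.8, 0.3, -3.5]
opening: 0.296
```

Request:
drive_tool(
  deltas=[
    [[-0.003,0,0],0],
    [[-0.003,0,0],0],
  ],
)

```text
time_s: 10.55
eef_pos: [0.5779, 0.1507, 0.0544]
eef_rot: [0.033, -0.001, 0.999, -0.017]
wrist_force: [3.0, 0.0, -3.7]
opening: 0.297
```

Request:
drive_tool(
  deltas=[
    [[-0.004,0,0],0],
    [[-0.004,0,0],0],
    [[-0.004,0,0],0],
  ],
)

```text
time_s: 10.85
eef_pos: [0.5652, 0.1507, 0.0544]
eef_rot: [0.034, -0.0, 0.999, -0.017]
wrist_force: [3.1, 0.5, -3.8]
opening: 0.297
```

Request:
drive_tool(
  deltas=[
    [[-0.003,0,0],0],
    [[-0.003,0,0],0],
    [[-0.003,0,0],0],
  ],
)

```text
time_s: 11.15
eef_pos: [0.5552, 0.1507, 0.0544]
eef_rot: [0.034, -0.001, 0.999, -0.017]
wrist_force: [4.1, -0.3, -3.6]
opening: 0.292
```

Request:
drive_tool(
  deltas=[
    [[-0.003,0,0],0],
    [[-0.003,0,0],0],
    [[-0.003,0,0],0],
  ],
)

```text
time_s: 11.45
eef_pos: [0.5454, 0.1507, 0.0544]
eef_rot: [0.034, -0.001, 0.999, -0.017]
wrist_force: [3.1, -1.3, -4.1]
opening: 0.294
```

```bash
python3 - <<'E'
from h import *
o=st()
s=camera("scene");crop(s,"sc9.png",205,305,125,200)
E
```

```text
t 11.45 p [0.5454 0.1507 0.0544] F [ 3.15 -1.35 -4.12] M [ 0.05 -0.11  0.01] open 0.294 jawyaw -0.0001 toolz [ 0.0672 -0.0333 -0.9972] jawtilt -0.0334
sc9.png scale 8.0 off 205 125
```

View pics/sc9.png

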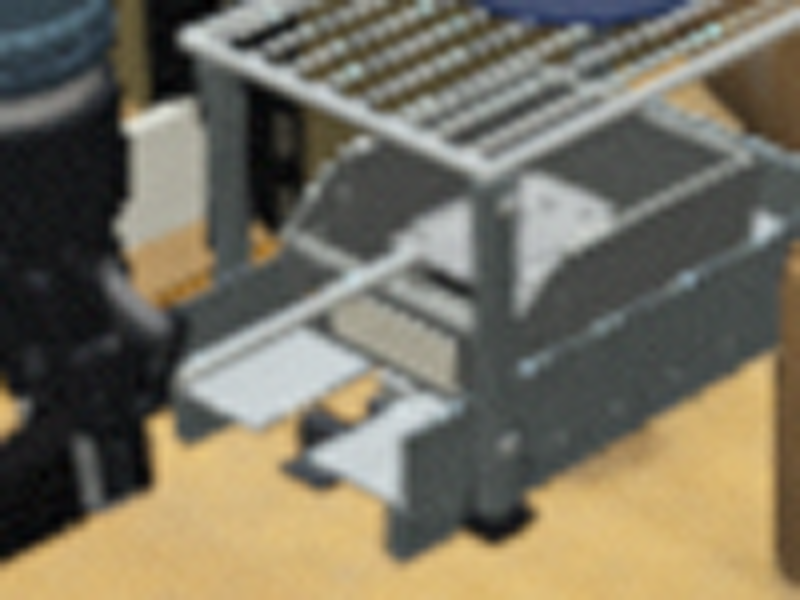

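Request:
drive_tool(
  deltas=[
    [[-0.003,0,0],0],
    [[-0.003,0,0],0],
  ],
)

```text
time_s: 11.7
eef_pos: [0.5395, 0.1507, 0.0549]
eef_rot: [0.034, -0.001, 0.999, -0.017]
wrist_force: [3.7, 1.1, -2.9]
opening: 0.292
```

Request:
drive_tool(
  deltas=[
    [[-0.003,0,0],0],
    [[-0.003,0,0],0],
  ],
)

```text
time_s: 11.9
eef_pos: [0.5332, 0.1507, 0.055]
eef_rot: [0.035, -0.001, 0.999, -0.017]
wrist_force: [4.8, 0.3, -3.6]
opening: 0.293
```

Request:
drive_tool(
  deltas=[
    [[-0.003,0,0],0],
    [[-0.003,0,0],0],
  ],
)

```text
time_s: 12.1
eef_pos: [0.5273, 0.1507, 0.0552]
eef_rot: [0.035, -0.0, 0.999, -0.017]
wrist_force: [6.8, 0.3, -5.4]
opening: 0.296
```

Request:
drive_tool(
  deltas=[
    [[-0.003,0,0],0],
  ],
)

```text
time_s: 12.2
eef_pos: [0.5251, 0.1507, 0.0558]
eef_rot: [0.036, -0.001, 0.999, -0.017]
wrist_force: [5.5, 0.1, -0.6]
opening: 0.298
```

Request:
drive_tool(
  deltas=[
    [[-0.003,0,0],0],
  ],
)

```text
time_s: 12.3
eef_pos: [0.5227, 0.1508, 0.0563]
eef_rot: [0.037, -0.0, 0.999, -0.016]
wrist_force: [3.2, -0.4, -2.8]
opening: 0.299
```

```bash
python3 - <<'E'
from h import *
o=st()
s=camera("scene");crop(s,"sc10.png",205,305,125,200)
c=camera("top");crop(c,"top10.png",150,230,90,170)
E
```

```text
t 12.30 p [0.5227 0.1508 0.0563] F [ 3.15 -0.36 -2.79] M [ 0.05 -0.46  0.06] open 0.299 jawyaw -0.0003 toolz [ 0.0747 -0.0328 -0.9967] jawtilt -0.0329
sc10.png scale 8.0 off 205 125
top10.png scale 7.5 off 150 90
```

View pics/sc10.png

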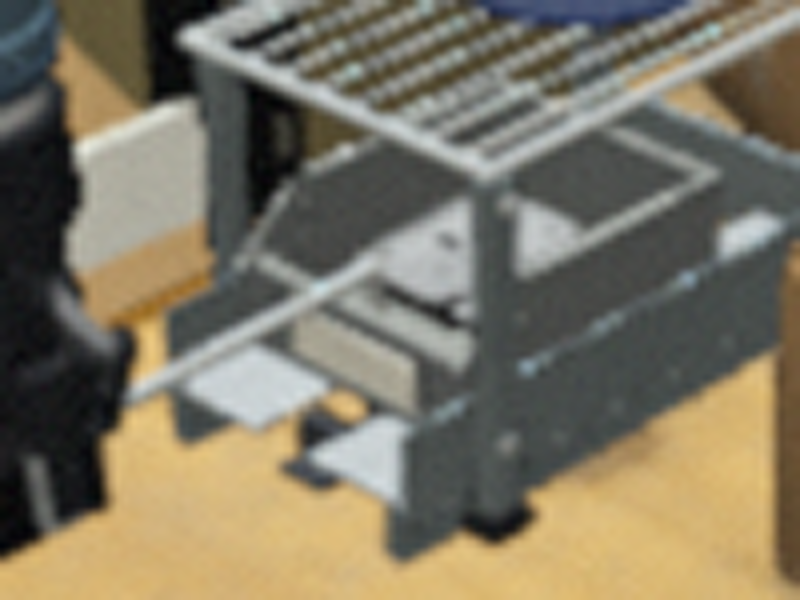

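View pics/top10.png

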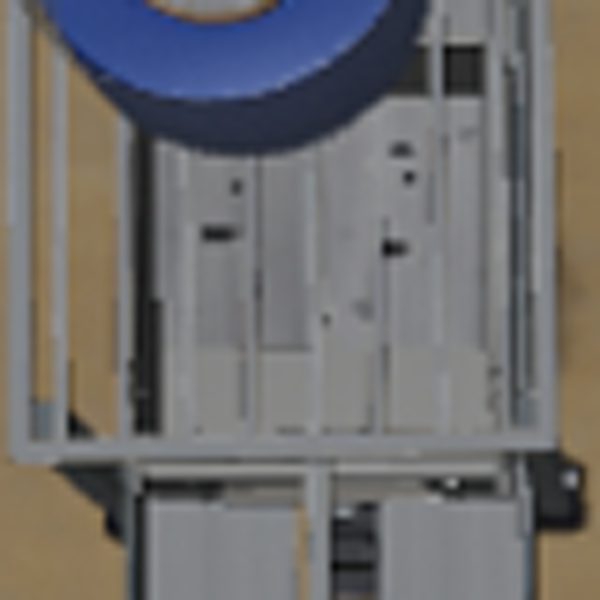

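Request:
drive_tool(
  deltas=[
    [[-0.002,0,-0.001],0],
  ],
)

```text
time_s: 12.5
eef_pos: [0.5208, 0.1508, 0.0556]
eef_rot: [0.038, -0.001, 0.999, -0.016]
wrist_force: [4.3, 0.2, -1.3]
opening: 0.297
```

Request:
drive_tool(
  deltas=[
    [[-0.002,0,-0.001],0],
  ],
)

```text
time_s: 12.6
eef_pos: [0.5195, 0.1509, 0.0551]
eef_rot: [0.039, -0.001, 0.999, -0.016]
wrist_force: [5.0, -0.2, -0.5]
opening: 0.296
```

Request:
drive_tool(
  deltas=[
    [[-0.002,0,-0.001],0],
  ],
)

```text
time_s: 12.7
eef_pos: [0.5184, 0.1509, 0.0546]
eef_rot: [0.04, -0.0, 0.999, -0.016]
wrist_force: [4.3, 0.2, -0.3]
opening: 0.297
```

Request:
drive_tool(
  deltas=[
    [[-0.004,0,-0.002],0],
  ],
)

```text
time_s: 12.8
eef_pos: [0.5161, 0.151, 0.0535]
eef_rot: [0.042, -0.0, 0.999, -0.016]
wrist_force: [7.0, 0.5, 1.1]
opening: 0.299
```

Request:
drive_tool(
  deltas=[
    [[-0.004,0,-0.001],0],
  ],
)

```text
time_s: 12.9
eef_pos: [0.5135, 0.151, 0.0532]
eef_rot: [0.043, -0.0, 0.999, -0.016]
wrist_force: [6.7, 0.3, 0.5]
opening: 0.294
```

```bash
python3 - <<'E'
from h import *
o=st()
s=camera("scene");crop(s,"sc11.png",205,305,125,200)
E
```

```text
t 12.90 p [0.5135 0.151  0.0532] F [6.72 0.32 0.49] M [ 0.02 -1.21  0.01] open 0.294 jawyaw -0.0006 toolz [ 0.0867 -0.0321 -0.9957] jawtilt -0.0321
sc11.png scale 8.0 off 205 125
```

View pics/sc11.png

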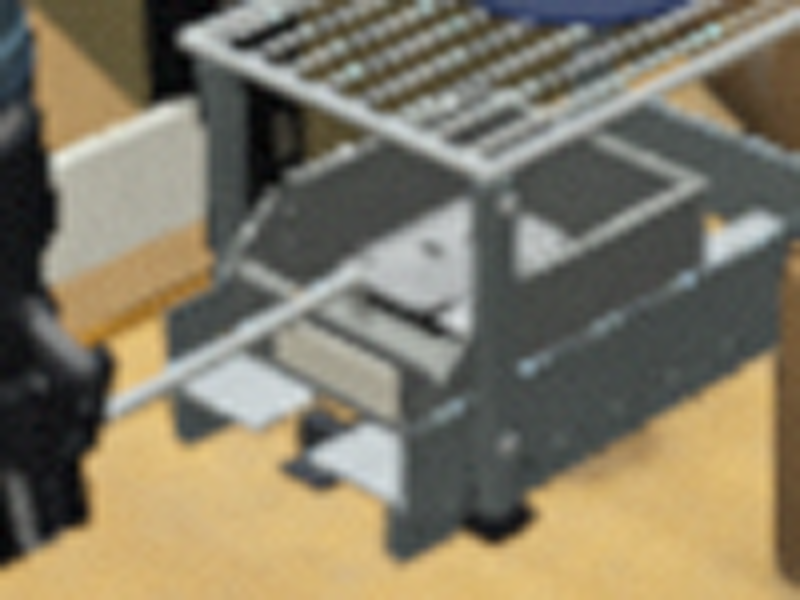

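```bash
python3 - <<'E'
from h import *
s=camera("scene")
def P(x,y,k,u0,v0,Y=0.151):
    e,d=ray(s,u0+(x+.5)/k-.5,v0+(y+.5)/k-.5); t=(Y-e[1])/d[1]; return (e+t*d).round(4)
print("sc11",P(118,408,8,205,125),P(220,347,8,205,125),P(355,272,8,205,125))
print("sc10",P(140,393,8,205,125),P(320,288,8,205,125),P(372,262,8,205,125))
print("sc8",P(190,355,11.4286,225,135),P(300,292,11.4286,225,135),P(437,215,11.4286,225,135))
print("lip sc11",P(300,295,8,205,125))
S=lambda x,y,z: onz(s,205+(x+.5)/8-.5,125+(y+.5)/8-.5,z).round(4)
print("lip",S(255,272,.072),S(285,288,.072),S(400,347,.072),S(440,368,.072))
E
python3 - <<'E'
import cv2
i=cv2.imread('pics/sc11.png')
j=i[220:420,180:480]; cv2.imwrite('pics/sc11b.png',cv2.resize(j,None,fx=2.6,fy=2.6,interpolation=cv2.INTER_CUBIC))
E
```

```text
sc11 [0.5679 0.151  0.0818] [0.6205 0.151  0.086 ] [0.6935 0.151  0.0893]
sc10 [0.5791 0.151  0.0835] [0.6742 0.151  0.09  ] [0.703 0.151 0.09 ]
sc8 [0.6589 0.151  0.078 ] [0.7015 0.151  0.0804] [0.7566 0.151  0.0829]
lip sc11 [0.6634 0.151  0.0913]
lip [0.686  0.2032 0.072 ] [0.6855 0.1846 0.072 ] [0.6851 0.1172 0.072 ] [0.6846 0.0944 0.072 ]
```

View pics/sc11b.png

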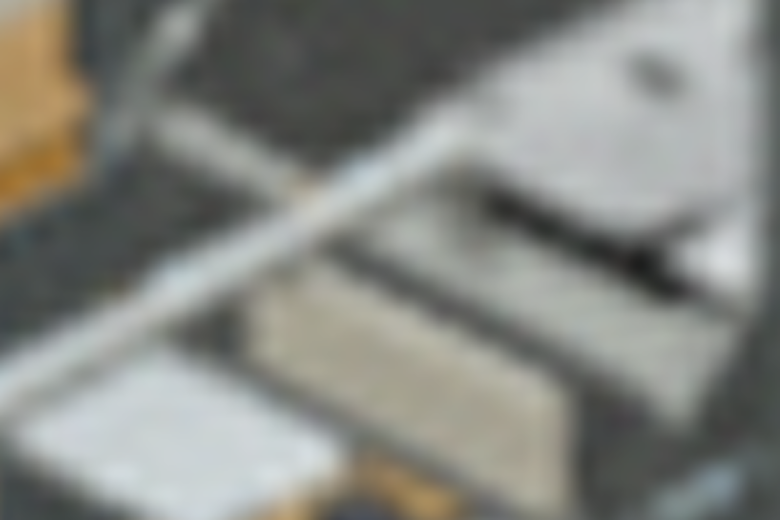

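Request:
drive_tool(
  deltas=[
    [[-0.004,0,-0.003],0],
  ],
)

```text
time_s: 13.1
eef_pos: [0.5105, 0.151, 0.0511]
eef_rot: [0.045, -0.0, 0.999, -0.016]
wrist_force: [6.7, 1.0, 0.8]
opening: 0.297
```

Request:
drive_tool(
  deltas=[
    [[-0.004,0,-0.002],0],
  ],
)

```text
time_s: 13.2
eef_pos: [0.5084, 0.1511, 0.0501]
eef_rot: [0.047, -0.0, 0.999, -0.016]
wrist_force: [7.0, 0.5, 1.9]
opening: 0.292
```

Request:
drive_tool(
  deltas=[
    [[-0.004,0,-0.002],0],
  ],
)

```text
time_s: 13.3
eef_pos: [0.5065, 0.1512, 0.0493]
eef_rot: [0.049, -0.0, 0.999, -0.016]
wrist_force: [6.5, 0.1, 2.7]
opening: 0.294
```

Request:
drive_tool(
  deltas=[
    [[-0.004,0,-0.002],0],
  ],
)

```text
time_s: 13.4
eef_pos: [0.5046, 0.1513, 0.0484]
eef_rot: [0.051, -0.0, 0.999, -0.016]
wrist_force: [5.8, -0.1, 1.9]
opening: 0.299
```

Request:
drive_tool(
  deltas=[
    [[-0.004,0,0.002],0],
  ],
)

```text
time_s: 13.5
eef_pos: [0.5009, 0.1512, 0.0505]
eef_rot: [0.052, -0.0, 0.999, -0.016]
wrist_force: [3.0, -0.3, -4.0]
opening: 0.295
```

Request:
drive_tool(
  deltas=[
    [[-0.005,0,0.002],0],
  ],
)

```text
time_s: 13.6
eef_pos: [0.4947, 0.1511, 0.052]
eef_rot: [0.05, -0.0, 0.999, -0.016]
wrist_force: [3.4, 0.1, -3.7]
opening: 0.298
```

```bash
python3 - <<'E'
from h import *
o=st()
s=camera("scene");crop(s,"sc12.png",205,305,125,200)
E
```

```text
t 13.60 p [0.4947 0.1511 0.052 ] F [ 3.42  0.06 -3.69] M [-0.02 -0.21  0.01] open 0.298 jawyaw -0.0014 toolz [ 0.1008 -0.0312 -0.9944] jawtilt -0.0312
sc12.png scale 8.0 off 205 125
```

View pics/sc12.png

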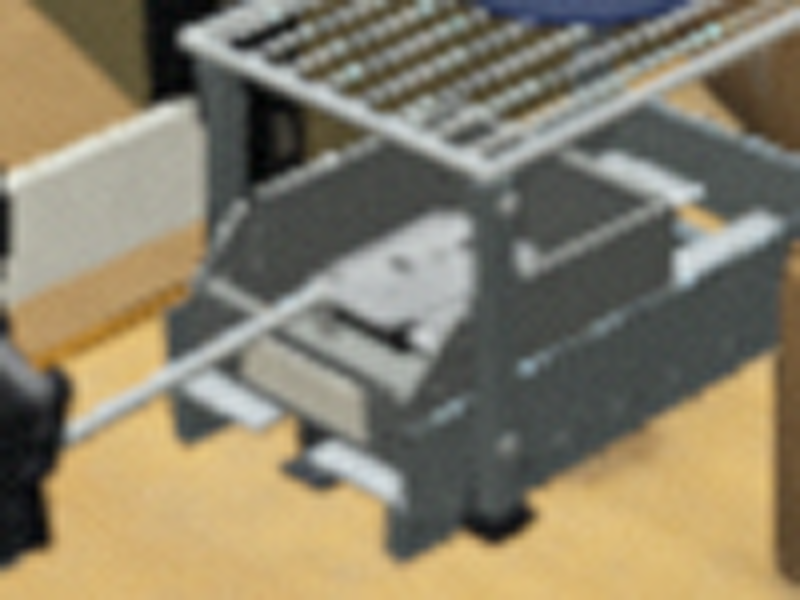

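Request:
drive_tool(
  deltas=[
    [[-0.003,0,0.001],0],
  ],
)

```text
time_s: 13.75
eef_pos: [0.4908, 0.1512, 0.0529]
eef_rot: [0.05, -0.0, 0.999, -0.016]
wrist_force: [15.1, -0.3, -3.6]
opening: 0.294
```

Request:
drive_tool(
  deltas=[
    [[-0.003,0,0.001],0],
  ],
)

```text
time_s: 13.85
eef_pos: [0.4901, 0.1511, 0.0547]
eef_rot: [0.053, -0.0, 0.998, -0.015]
wrist_force: [15.9, -0.2, -8.8]
opening: 0.302
```

```bash
python3 - <<'E'
from h import *
o=st()
s=camera("scene");crop(s,"sc13.png",205,305,125,200)
E
```

```text
t 13.85 p [0.4901 0.1511 0.0547] F [15.92 -0.18 -8.78] M [-0.09 -1.33 -0.02] open 0.302 jawyaw -0.0014 toolz [ 0.1056 -0.0309 -0.9939] jawtilt -0.0309
sc13.png scale 8.0 off 205 125
```

View pics/sc13.png

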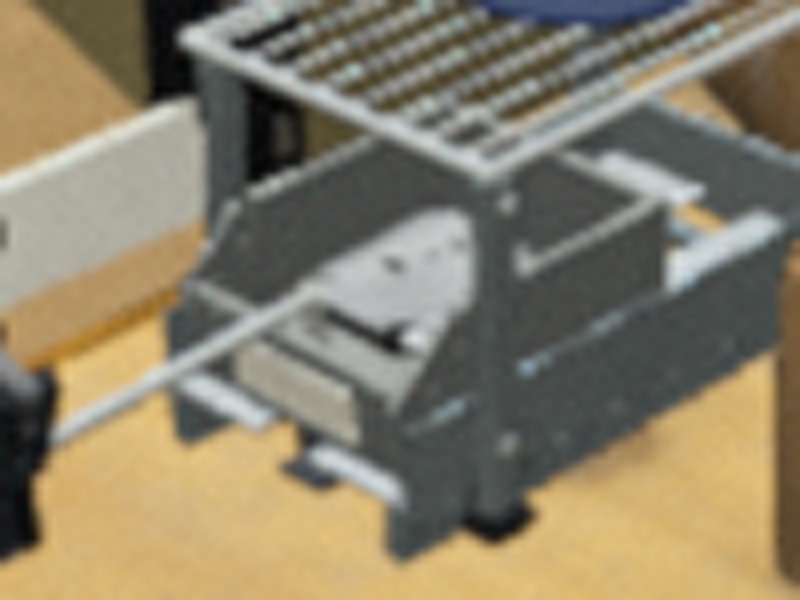

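Request:
drive_tool(
  deltas=[
    [[0.004,0,-0.001],0],
    [[0.004,0,0],0],
    [[0.002,0,0],0],
  ],
)

```text
time_s: 14.2
eef_pos: [0.4972, 0.1511, 0.0527]
eef_rot: [0.05, -0.0, 0.999, -0.016]
wrist_force: [0.1, -0.4, -2.6]
opening: 0.296
```

```bash
python3 - <<'E'
from h import *
o=st()
s=camera("scene");crop(s,"sc14.png",205,305,125,200)
c=camera("top");crop(c,"top14.png",150,230,90,170)
E
```

```text
t 14.20 p [0.4972 0.1511 0.0527] F [ 0.14 -0.35 -2.56] M [ 0.04  0.11 -0.06] open 0.296 jawyaw -0.0012 toolz [ 0.0996 -0.0313 -0.9945] jawtilt -0.0314
sc14.png scale 8.0 off 205 125
top14.png scale 7.5 off 150 90
```

View pics/sc14.png

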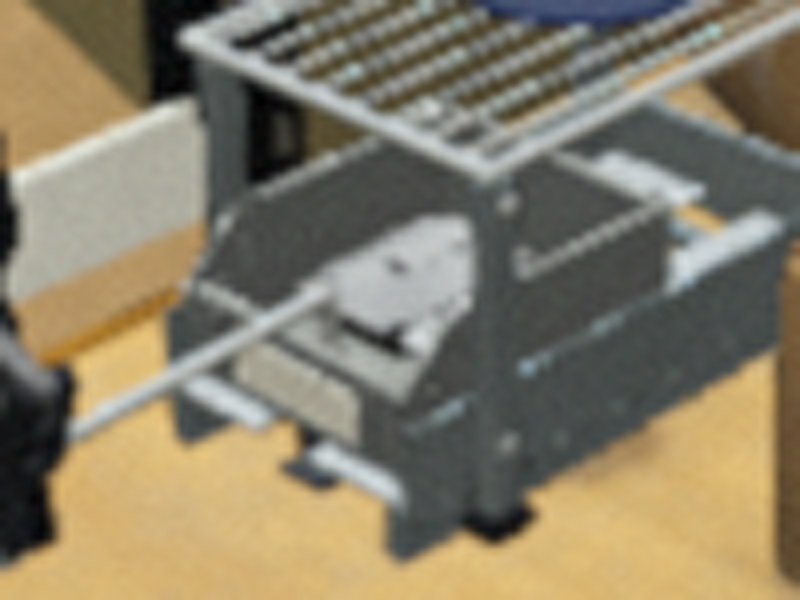

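View pics/top14.png

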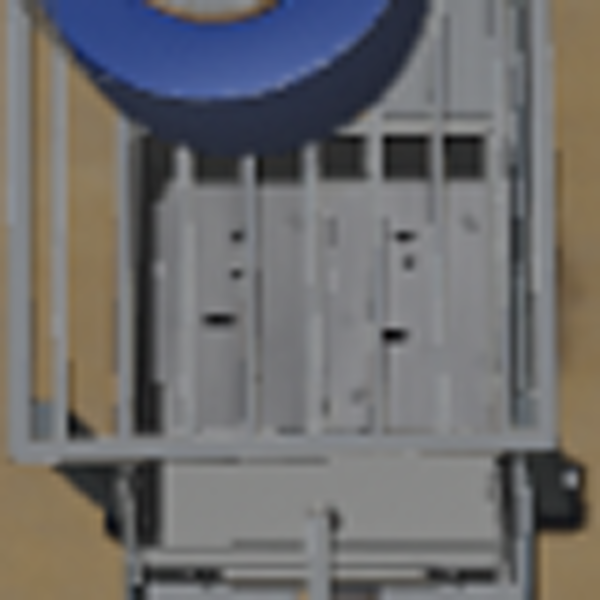

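Request:
drive_tool(
  deltas=[
    [[0.001,0,0.006],0],
    [[0,0,0.01],0],
    [[0,0,0.01],0],
    [[0,0,0.006],0],
  ],
)

```text
time_s: 14.7
eef_pos: [0.4961, 0.1511, 0.0857]
eef_rot: [0.048, -0.0, 0.999, -0.016]
wrist_force: [0.7, 0.9, -1.4]
opening: 0.294
```

```bash
python3 - <<'E'
from h import *
o=st()
s=camera("scene");crop(s,"sc15.png",205,305,125,200)
E
```

```text
t 14.70 p [0.4961 0.1511 0.0857] F [ 0.69  0.9  -1.39] M [ 0.05  0.05 -0.05] open 0.294 jawyaw -0.0008 toolz [ 0.095  -0.0317 -0.995 ] jawtilt -0.0318
sc15.png scale 8.0 off 205 125
```

View pics/sc15.png

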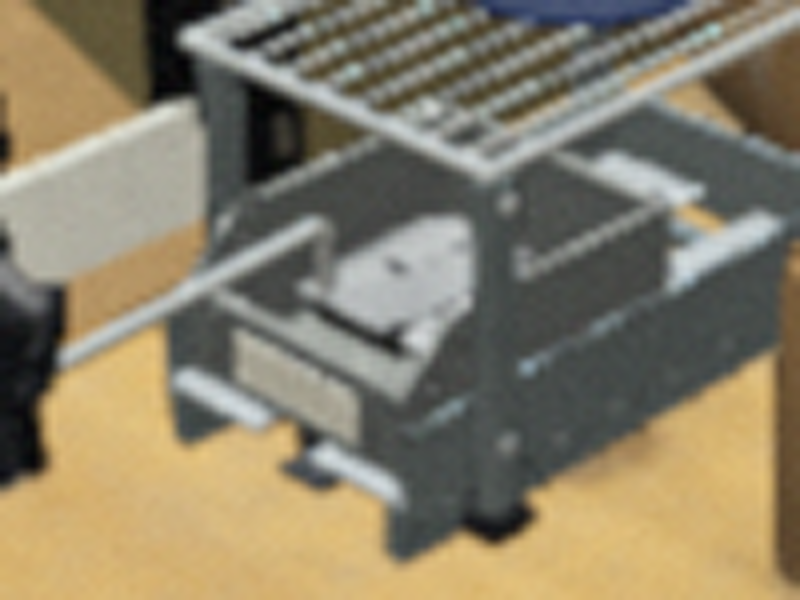

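Request:
drive_tool(
  deltas=[
    [[-0.008,0,0.002],0],
    [[-0.015,0,0.002],0],
    [[-0.02,0,0.001],0],
    [[-0.02,0,0],0],
    [[-0.012,-0.01,0],0],
    [[0,-0.025,0],0],
    [[0,-0.035,0],0],
    [[0,-0.04,0],0],
    [[0,-0.04,0],0],
    [[0,-0.04,0],0],
  ],
)

```text
time_s: 15.75
eef_pos: [0.4125, -0.0392, 0.0929]
eef_rot: [0.049, -0.006, 0.999, -0.015]
wrist_force: [0.8, 0.4, -1.5]
opening: 0.298
```

```bash
python3 - <<'E'
from h import *
o=st()
c=camera("top");s=camera("scene");crop(s,"sc16.png",205,305,125,200)
crop(c,"top16.png",120,400,80,300)
S=lambda x,y,z: onz(s,205+(x+.5)/8-.5,125+(y+.5)/8-.5,z).round(4)
print("lip sc13",S(215,297,.072),S(390,398,.072)); print("lip sc15",S(225,297,.072),S(395,390,.072))
E
```

```text
t 15.75 p [ 0.4125 -0.0392  0.0929] F [ 0.83  0.35 -1.51] M [ 0.07 -0.    0.01] open 0.298 jawyaw 0.0103 toolz [ 0.0984 -0.0292 -0.9947] jawtilt -0.0304
sc16.png scale 8.0 off 205 125
top16.png scale 2.727272727272727 off 120 80
lip sc13 [0.6609 0.1999 0.072 ] [0.6555 0.0926 0.072 ]
lip sc15 [0.6637 0.197  0.072 ] [0.6609 0.0954 0.072 ]
```

View pics/sc16.png

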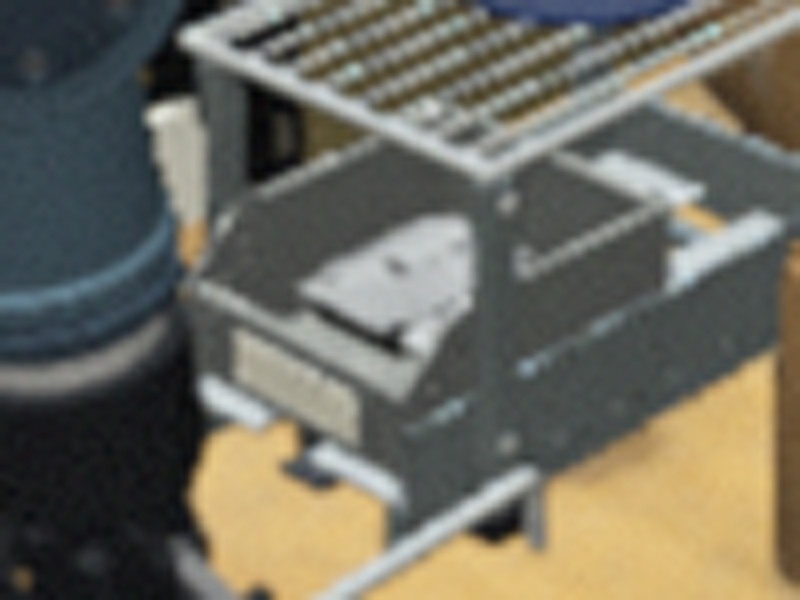

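View pics/top16.png

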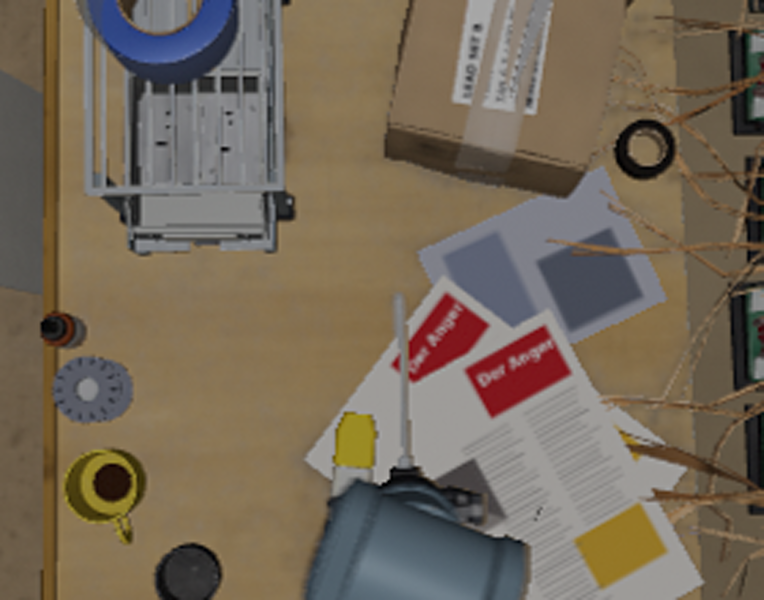

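Request:
drive_tool(
  deltas=[
    [[0.003,-0.035,-0.005],-0.005],
    [[0.003,-0.035,-0.008],-0.005],
    [[0.003,-0.035,-0.012],0],
    [[0.003,-0.025,-0.012],0],
    [[0.002,-0.014,-0.012],0],
    [[0,-0.004,-0.01],0],
    [[0,0,-0.008],0],
  ],
)

```text
time_s: 16.55
eef_pos: [0.4267, -0.1922, 0.0255]
eef_rot: [0.051, 0.003, 0.999, -0.016]
wrist_force: [-0.4, 0.1, -0.8]
opening: 0.298
```

```bash
python3 - <<'E'
from h import *
o=st()
q=lambda a:R.from_quat(np.roll(np.array(a),-1))
up=(q(o["eef_rot"])*q([.02,.093,.995,-.013]).inv()).as_matrix()[:,2]; print("hook up vec",up.round(4))
s=camera("scene");crop(s,"sc17.png",180,370,150,290)
E
```

```text
t 16.55 p [ 0.4267 -0.1922  0.0255] F [-0.37  0.13 -0.84] M [ 0.03  0.05 -0.02] open 0.298 jawyaw -0.0075 toolz [ 0.1021 -0.0328 -0.9942] jawtilt -0.0322
hook up vec [-0.0602  0.0105  0.9981]
sc17.png scale 4.2105263157894735 off 180 150
```

View pics/sc17.png

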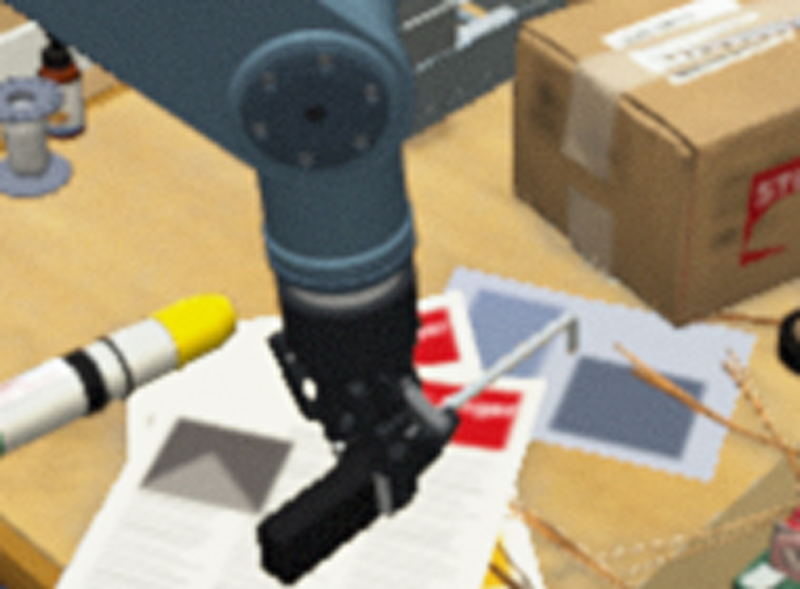

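Request:
drive_tool(
  deltas=[
    [[0,0,-0.006],0],
    [[0,0,-0.005],0],
    [[0,0,-0.004],0],
  ],
)

```text
time_s: 16.9
eef_pos: [0.4285, -0.1906, 0.0116]
eef_rot: [0.052, 0.001, 0.998, -0.017]
wrist_force: [-8.1, -1.2, 38.3]
opening: 0.295
```

Request:
drive_tool(
  deltas=[
    [[0,0,-0.004],0],
    [[0,0,-0.004],0],
  ],
)

```text
time_s: 17.1
eef_pos: [0.4297, -0.1918, 0.0103]
eef_rot: [0.052, -0.002, 0.998, -0.019]
wrist_force: [-24.6, 4.1, 55.6]
opening: 0.299
```

Request:
drive_tool(
  deltas=[
    [[0,0,0.001],0],
  ],
)

```text
time_s: 17.2
eef_pos: [0.4303, -0.1918, 0.0127]
eef_rot: [0.052, -0.003, 0.998, -0.02]
wrist_force: [-0.3, 0.1, -3.0]
opening: 0.297
```

```bash
python3 - <<'E'
from h import *
o=st()
s=camera("scene");crop(s,"sc18.png",230,340,220,300)
E
```

```text
t 17.20 p [ 0.4303 -0.1918  0.0127] F [-0.34  0.11 -3.  ] M [ 0.03  0.07 -0.01] open 0.297 jawyaw 0.0040 toolz [ 0.1049 -0.0392 -0.9937] jawtilt -0.0398
sc18.png scale 7.2727272727272725 off 230 220
```

View pics/sc18.png

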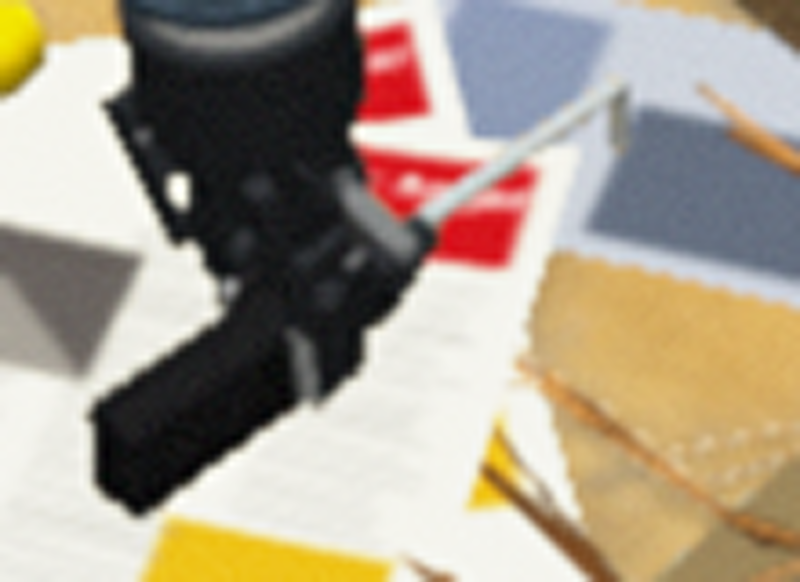

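```bash
python3 - <<'E'
from h import *
s=camera("scene")
def P(x,y,Y=-0.1918):
    e,d=ray(s,230+(x+.5)/7.2727-.5,220+(y+.5)/7.2727-.5); t=(Y-e[1])/d[1]; return (e+t*d).round(4)
print(P(430,215),P(520,150),P(612,92),"tip",P(622,148))
E
```

```text
[ 0.5025 -0.1918  0.0377] [ 0.5509 -0.1918  0.0379] [ 0.6033 -0.1918  0.0339] tip [ 0.6123 -0.1918  0.0013]
```

Request:
drive_tool(
  deltas=[
    [[0,0,-0.002],0],
  ],
)

```text
time_s: 17.4
eef_pos: [0.4311, -0.1918, 0.0111]
eef_rot: [0.053, -0.003, 0.998, -0.02]
wrist_force: [-8.6, 0.3, 24.8]
opening: 0.293
```

Request:
drive_tool(
  deltas=[
    [[0,0,0.001],0],
    [[0,0,0],0],
    [[0,0,0],0],
    [[0,0,0.001],0],
  ],
  gripper=0.6,
)

```text
time_s: 17.8
eef_pos: [0.431, -0.1903, 0.0122]
eef_rot: [0.053, -0.004, 0.998, -0.02]
wrist_force: [0.4, 0.0, 0.2]
opening: 0.599
```

```bash
python3 - <<'E'
from h import *
o=st()
s=camera("scene");crop(s,"sc19.png",230,340,220,300)
E
```

```text
t 17.80 p [ 0.431  -0.1903  0.0122] F [0.41 0.04 0.15] M [0.01 0.04 0.05] open 0.599 jawyaw 0.0061 toolz [ 0.1059 -0.039  -0.9936] jawtilt -0.0399
sc19.png scale 7.2727272727272725 off 230 220
```

View pics/sc19.png

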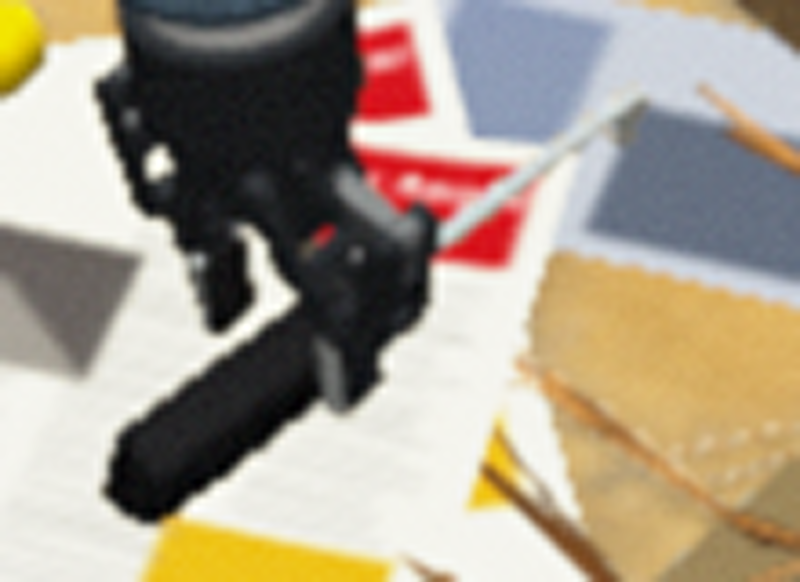

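```bash
python3 - <<'E'
from h import *
c=camera("top");crop(c,"top19.png",260,370,170,290)
E
```

```text
top19.png scale 5.0 off 260 170
```

View pics/top19.png

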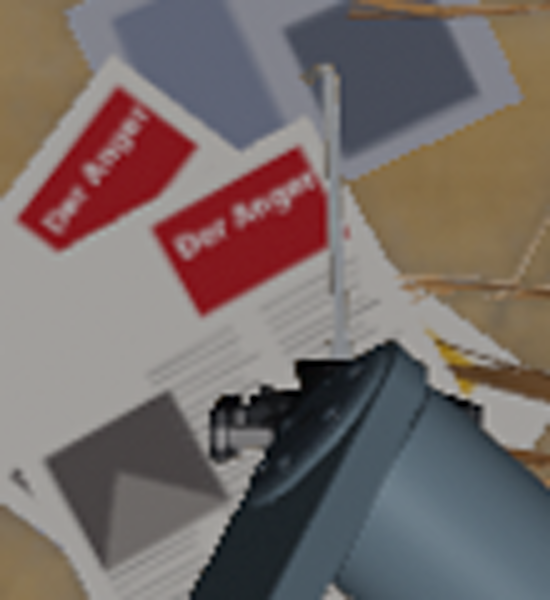

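Request:
drive_tool(
  deltas=[
    [[0,0,0],0],
    [[0,0,0],0],
    [[0,0,0],0],
    [[0,0,0],0],
  ],
  gripper=0,
)

```text
time_s: 18.3
eef_pos: [0.4319, -0.1921, 0.0129]
eef_rot: [0.054, -0.004, 0.998, -0.021]
wrist_force: [-0.6, -0.4, 0.1]
opening: 0.296
```

```bash
python3 - <<'E'
from h import *
o=st()
s=camera("scene");crop(s,"sc20.png",230,340,220,300)
c=camera("top");crop(c,"top20.png",260,370,170,290)
E
```

```text
t 18.30 p [ 0.4319 -0.1921  0.0129] F [-0.55 -0.43  0.09] M [-0.16  0.06  0.01] open 0.296 jawyaw 0.0063 toolz [ 0.1077 -0.0421 -0.9933] jawtilt -0.043
sc20.png scale 7.2727272727272725 off 230 220
top20.png scale 5.0 off 260 170
```

View pics/sc20.png

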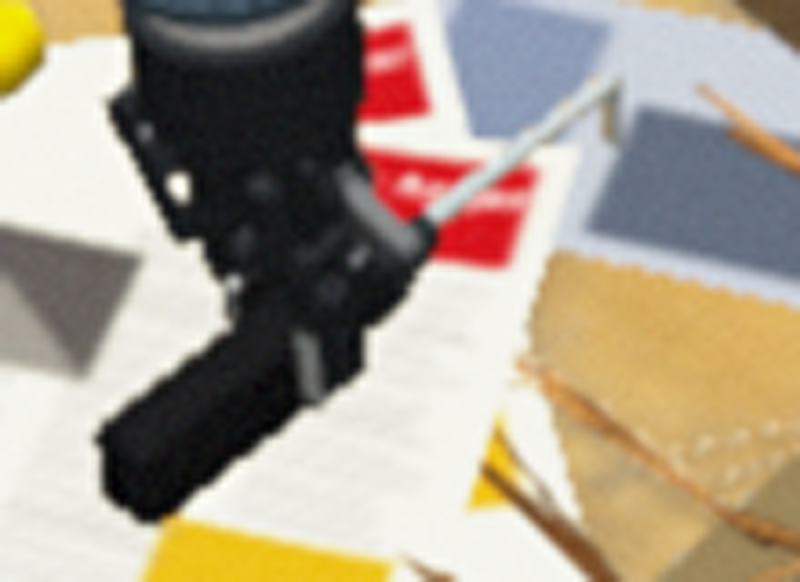

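View pics/top20.png

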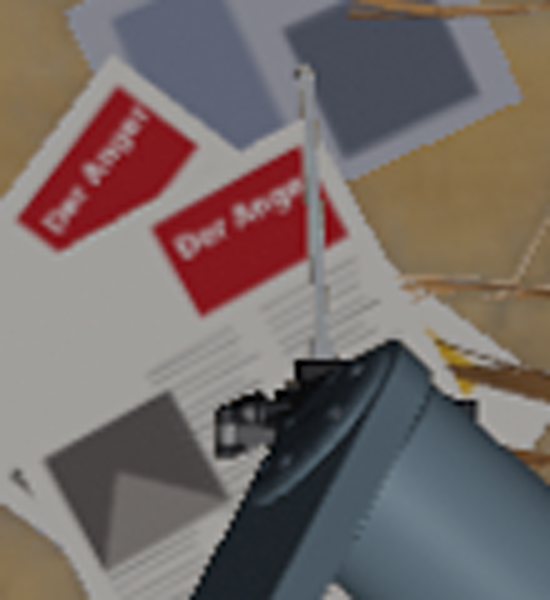

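Request:
drive_tool(
  deltas=[
    [[0,0,0],0],
    [[0,0,0],0],
  ],
  gripper=0.36,
)

```text
time_s: 18.6
eef_pos: [0.4318, -0.1917, 0.0128]
eef_rot: [0.054, -0.004, 0.998, -0.021]
wrist_force: [0.1, -0.9, 0.8]
opening: 0.358
```

```bash
python3 - <<'E'
from h import *
o=st()
s=camera("scene");crop(s,"sc21.png",230,340,220,300)
c=camera("top");crop(c,"top21.png",260,370,170,290)
E
```

```text
t 18.60 p [ 0.4318 -0.1917  0.0128] F [ 0.13 -0.93  0.76] M [-0.16  0.01 -0.  ] open 0.358 jawyaw 0.0061 toolz [ 0.1076 -0.0415 -0.9933] jawtilt -0.0424
sc21.png scale 7.2727272727272725 off 230 220
top21.png scale 5.0 off 260 170
```

View pics/sc21.png

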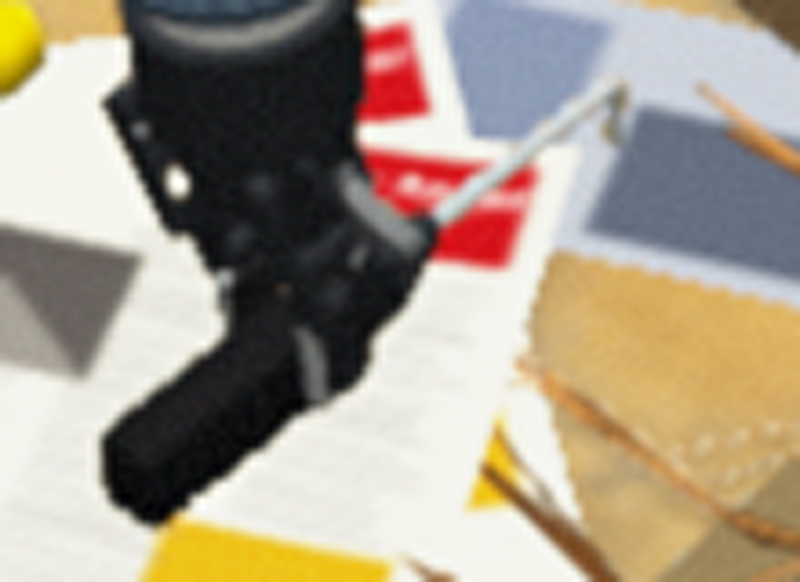

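View pics/top21.png

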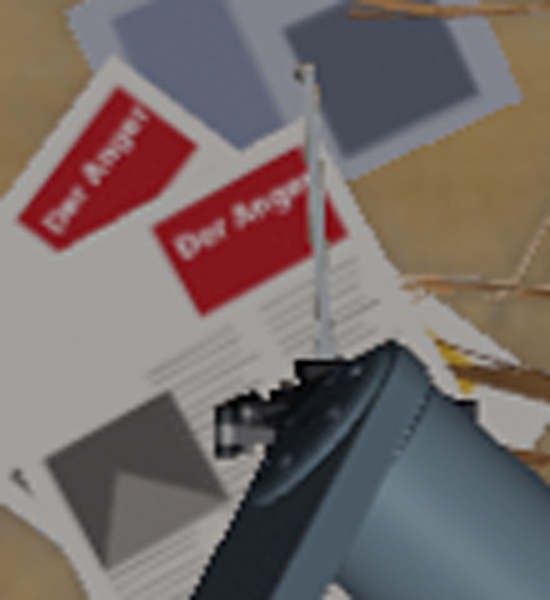

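```bash
python3 - <<'E'
from h import *
s=camera("scene")
f=s["frame"][240:295,240:295,::-1].astype(float)
f=np.clip((f/255)**0.45*255,0,255).astype(np.uint8)
cv2.imwrite("pics/sc21b.png",cv2.resize(f,(600,600),interpolation=cv2.INTER_CUBIC))
f=s["frame"][222:252,290:325,::-1]
cv2.imwrite("pics/sc21c.png",cv2.resize(f,(700,600),interpolation=cv2.INTER_CUBIC))
for Y in (-.19,-.2):
  for z in (.0,.02,.04): print(Y,z,[((a-290)*20).round() if i==0 else ((a-222)*20).round() for i,a in enumerate(proj(s,(.612,Y,z)))])
E
```

```text
-0.19 0.0 [np.float64(490.0), np.float64(361.0)]
-0.19 0.02 [np.float64(499.0), np.float64(248.0)]
-0.19 0.04 [np.float64(507.0), np.float64(134.0)]
-0.2 0.0 [np.float64(547.0), np.float64(394.0)]
-0.2 0.02 [np.float64(556.0), np.float64(281.0)]
-0.2 0.04 [np.float64(566.0), np.float64(166.0)]
```

View pics/sc21b.png

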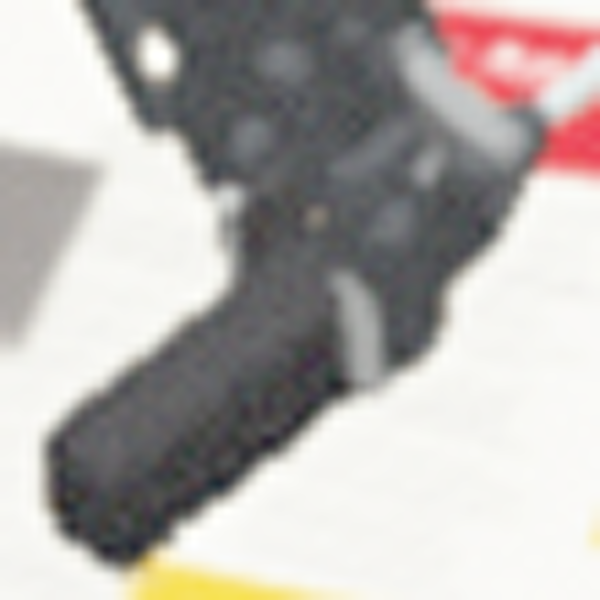

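View pics/sc21c.png

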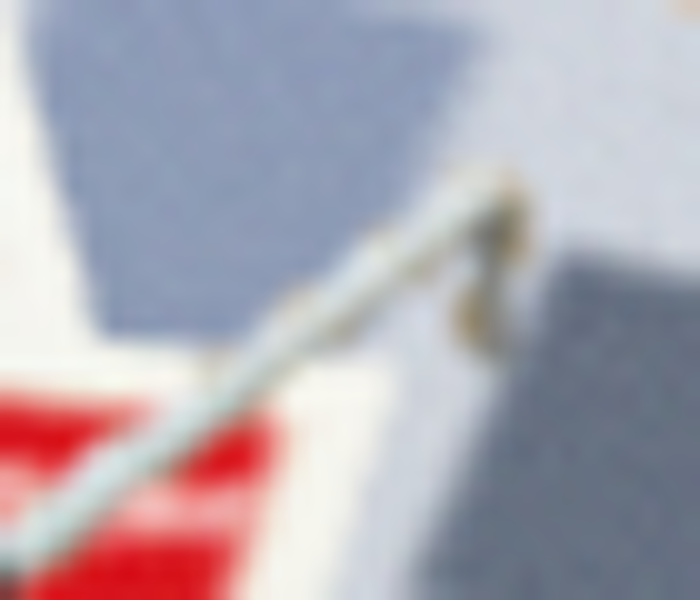

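Request:
drive_tool(
  deltas=[
    [[0,0,0],0],
    [[0,0,0],0],
    [[0,0,0],0],
    [[0,0,0.008],0],
    [[0,0,0.012],0],
    [[0,0,0.008],0],
    [[0,0,0],0],
  ],
  gripper=0,
)

```text
time_s: 19.45
eef_pos: [0.4307, -0.1908, 0.0425]
eef_rot: [0.053, -0.004, 0.998, -0.02]
wrist_force: [0.0, 0.4, -2.1]
opening: 0.298
```

```bash
python3 - <<'E'
from h import *
o=st()
s=camera("scene");crop(s,"sc22.png",230,340,210,295)
c=camera("top");crop(c,"top22.png",260,370,170,290)
f=s["frame"][205:295,235:335,::-1].astype(float)
f=np.clip((f/255)**0.45*255,0,255).astype(np.uint8)
cv2.imwrite("pics/sc22b.png",cv2.resize(f,None,fx=6.6,fy=6.6,interpolation=cv2.INTER_CUBIC))
E
```

```text
t 19.45 p [ 0.4307 -0.1908  0.0425] F [ 0.03  0.43 -2.15] M [ 0.02  0.08 -0.04] open 0.298 jawyaw 0.0065 toolz [ 0.1054 -0.0396 -0.9936] jawtilt -0.0405
sc22.png scale 7.0588235294117645 off 230 210
top22.png scale 5.0 off 260 170
```

View pics/sc22b.png

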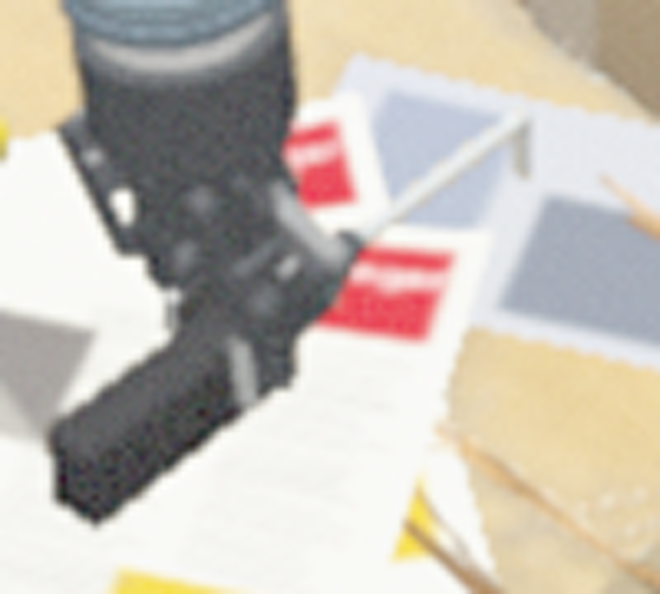

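View pics/top22.png

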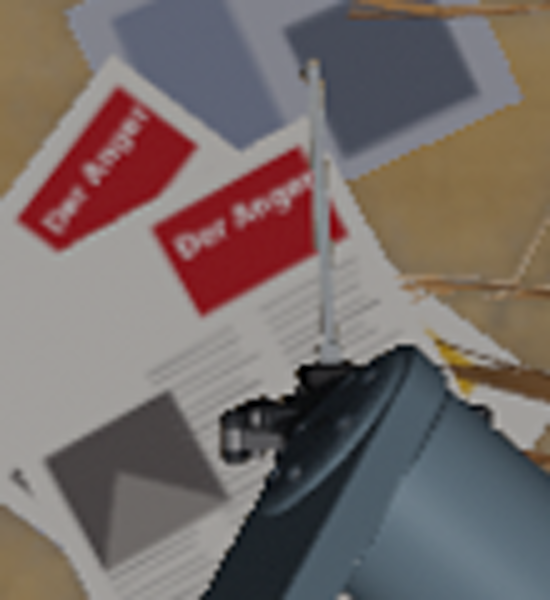

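```bash
python3 - <<'E'
from h import *
s=camera("scene")
def P(x,y,Y):
    e,d=ray(s,235+(x+.5)/6.6-.5,205+(y+.5)/6.6-.5); t=(Y-e[1])/d[1]; return (e+t*d).round(4)
c=camera("top")
for x,y in ((328,350),(313,68)): print("top", onz(c,260+x/5,170+y/5,.067).round(4))
print("rod",P(372,228,-.195),P(440,177,-.193),P(516,121,-.19)); print("tip",P(522,178,-.19))
print("grip rear bottom -y corner",P(97,523,-.21),"rear +y top?",P(52,435,-.184), "rear +y bottom",P(58,497,-.184))
E
```

```text
top [ 0.4583 -0.1884  0.067 ]
top [ 0.6043 -0.1852  0.067 ]
rod [ 0.5061 -0.195   0.0708] [ 0.5482 -0.193   0.0699] [ 0.5985 -0.19    0.0674]
tip [ 0.6053 -0.19    0.034 ]
grip rear bottom -y corner [ 0.3456 -0.21    0.0425] rear +y top? [ 0.3495 -0.184   0.0646] rear +y bottom [ 0.3509 -0.184   0.0329]
```

Request:
drive_tool(
  deltas=[
    [[0,0.02,0.005],-0.14],
    [[0,0.02,0.005],-0.14],
    [[0,0.02,0],-0.14],
    [[0,0.02,0],-0.14],
    [[0,0.02,0],-0.12],
    [[0,0,0],-0.1],
    [[0,0,0],0],
    [[0,0,0],0],
  ],
)

```text
time_s: 20.45
eef_pos: [0.4272, -0.0862, 0.0484]
eef_rot: [0.037, 0.388, 0.92, -0.038]
wrist_force: [0.1, -0.6, -2.0]
opening: 0.294
```

```bash
python3 - <<'E'
from h import *
o=st()
E
```

```text
t 20.45 p [ 0.4272 -0.0862  0.0484] F [ 0.14 -0.64 -2.04] M [0.   0.05 0.02] open 0.294 jawyaw -0.8008 toolz [ 0.0396 -0.0984 -0.9944] jawtilt -0.0403
```

Request:
drive_tool(
  deltas=[
    [[0,0,0],0],
    [[0,0,0],0],
    [[0,0,0],0],
    [[0,0,0],0],
    [[0,0,0],0],
    [[0,0,0],0],
    [[0,0,0],0],
    [[0,0,0],0],
    [[0,0,0],0],
    [[0,0,0],0],
  ],
)

```text
time_s: 21.45
eef_pos: [0.4269, -0.0878, 0.0482]
eef_rot: [0.037, 0.387, 0.92, -0.038]
wrist_force: [0.7, -0.1, -1.7]
opening: 0.296
```

```bash
python3 - <<'E'
from h import *
o=st()
E
```

```text
t 21.45 p [ 0.4269 -0.0878  0.0482] F [ 0.66 -0.11 -1.69] M [ 0.05 -0.02  0.02] open 0.296 jawyaw -0.7986 toolz [ 0.0395 -0.0981 -0.9944] jawtilt -0.0404
```

Request:
drive_tool(
  deltas=[
    [[0,-0.015,-0.005],0],
    [[0,-0.018,-0.008],0],
    [[0,-0.008,-0.008],0],
    [[0,0,-0.006],0],
    [[0,0,-0.003],0],
    [[0,0,0],0],
  ],
)

```text
time_s: 22.05
eef_pos: [0.4269, -0.1289, 0.0167]
eef_rot: [0.037, 0.387, 0.921, -0.037]
wrist_force: [0.6, -0.0, -2.3]
opening: 0.293
```

Request:
drive_tool(
  deltas=[
    [[0,0,-0.002],0],
  ],
)

```text
time_s: 22.15
eef_pos: [0.427, -0.1285, 0.0147]
eef_rot: [0.037, 0.387, 0.921, -0.037]
wrist_force: [-0.9, -0.8, -1.5]
opening: 0.294
```

```bash
python3 - <<'E'
from h import *
o=st()
s=camera("scene")
f=s["frame"][205:295,235:335,::-1].astype(float)
f=np.clip((f/255)**0.45*255,0,255).astype(np.uint8)
cv2.imwrite("pics/sc23b.png",cv2.resize(f,None,fx=6.6,fy=6.6,interpolation=cv2.INTER_CUBIC))
E
```

```text
t 22.15 p [ 0.427  -0.1285  0.0147] F [-0.91 -0.83 -1.49] M [0.06 0.02 0.  ] open 0.294 jawyaw -0.7975 toolz [ 0.0398 -0.0974 -0.9944] jawtilt -0.0397
```

View pics/sc23b.png

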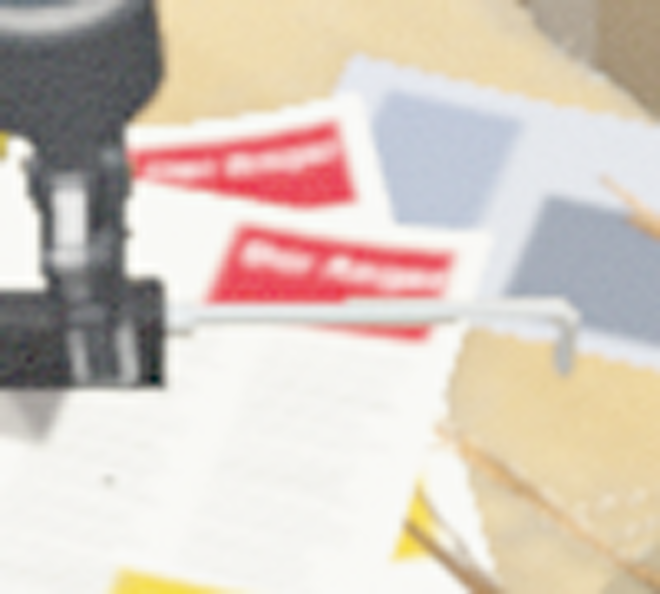

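```bash
cat >> h.py <<'E'
def side(name,u0=195,u1=335,v0=215,v1=290):
    s=camera("scene"); f=s["frame"][v0:v1,u0:u1,::-1].astype(float)
    f=np.clip((f/255)**0.45*255,0,255).astype(np.uint8); k=800/(u1-u0)
    cv2.imwrite("pics/"+name,cv2.resize(f,None,fx=k,fy=k,interpolation=cv2.INTER_CUBIC)); return s,k
E
python3 - <<'E'
from h import *
s,k=side("sc24.png")
# expected projection for level hook on bench at this place
yaw=-.7975; d=np.array([np.cos(yaw),np.sin(yaw)])
tip=np.array([.427,-.1285])+.175*d
for n,t,z in [("tip",0,0),("rodend",0,.032),("rod0",-.157,.032),("rearbot",-.262,0),("frontbot",-.157,0)]:
    p=tip+t*d; u,v=proj(s,(p[0],p[1],z)); print(n,((u-195)*k).round(0),((v-215)*k).round(0))
E
```

```text
tip 705.0 272.0
rodend 710.0 219.0
rod0 356.0 220.0
rearbot 126.0 273.0
frontbot 357.0 273.0
```

View pics/sc24.png

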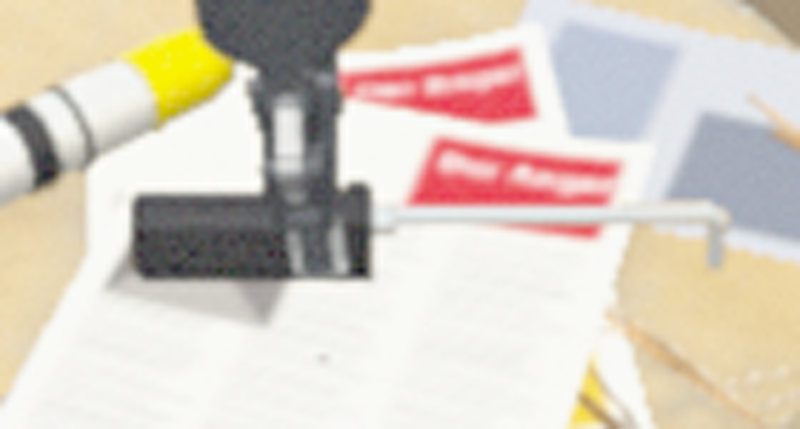

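Request:
drive_tool(
  deltas=[
    [[0,0,-0.002],0],
  ],
)

```text
time_s: 22.35
eef_pos: [0.4271, -0.1284, 0.013]
eef_rot: [0.037, 0.387, 0.921, -0.037]
wrist_force: [-8.6, 2.3, 27.4]
opening: 0.294
```

Request:
drive_tool(
  deltas=[
    [[0,0,-0.001],0],
  ],
)

```text
time_s: 22.45
eef_pos: [0.4272, -0.1284, 0.013]
eef_rot: [0.037, 0.386, 0.921, -0.038]
wrist_force: [-11.5, 4.1, 23.2]
opening: 0.293
```

Request:
drive_tool(
  deltas=[
    [[0,0,-0.001],0],
  ],
)

```text
time_s: 22.55
eef_pos: [0.4272, -0.1284, 0.0131]
eef_rot: [0.037, 0.386, 0.921, -0.038]
wrist_force: [-6.9, 2.9, 15.1]
opening: 0.296
```

Request:
drive_tool(
  deltas=[
    [[0,0,0],0],
    [[0,0,0.0005],0],
  ],
)

```text
time_s: 22.75
eef_pos: [0.4276, -0.1284, 0.0143]
eef_rot: [0.038, 0.386, 0.921, -0.038]
wrist_force: [0.2, -0.2, -2.2]
opening: 0.3
```

```bash
python3 - <<'E'
from h import *
st(); side("sc25.png")
E
```

```text
t 22.75 p [ 0.4276 -0.1284  0.0143] F [ 0.24 -0.22 -2.16] M [0.1  0.02 0.03] open 0.300 jawyaw -0.7955 toolz [ 0.0401 -0.0992 -0.9943] jawtilt -0.041
```

View pics/sc25.png

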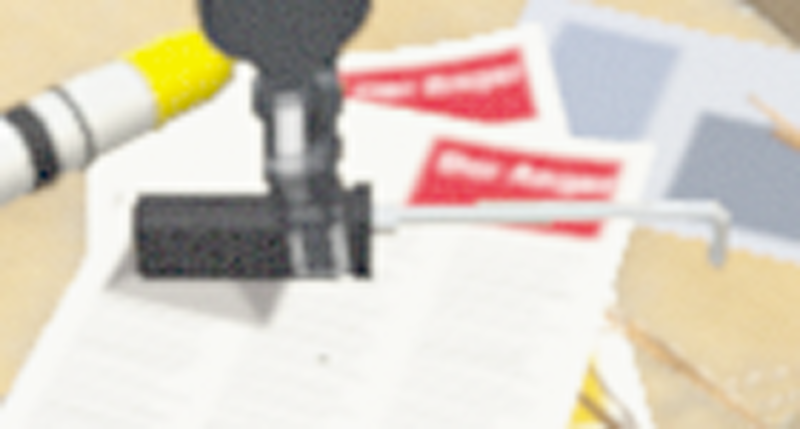

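Request:
drive_tool(
  deltas=[
    [[0,0,-0.001],0],
  ],
)

```text
time_s: 22.9
eef_pos: [0.4278, -0.1284, 0.0134]
eef_rot: [0.038, 0.386, 0.921, -0.038]
wrist_force: [0.4, -0.6, -2.0]
opening: 0.296
```

Request:
drive_tool(
  deltas=[
    [[0,0,0],0],
    [[0,0,0],0],
  ],
  gripper=0.32,
)

```text
time_s: 23.1
eef_pos: [0.4278, -0.1284, 0.0133]
eef_rot: [0.038, 0.386, 0.921, -0.038]
wrist_force: [-0.1, -0.4, -0.0]
opening: 0.322
```

```bash
python3 - <<'E'
from h import *
st(); side("sc26.png"); c=camera("top"); crop(c,"top26.png",260,370,170,290)
E
```

```text
t 23.10 p [ 0.4278 -0.1284  0.0133] F [-0.1  -0.42 -0.04] M [-0.02  0.13 -0.02] open 0.322 jawyaw -0.7953 toolz [ 0.0404 -0.0995 -0.9942] jawtilt -0.041
top26.png scale 5.0 off 260 170
```

View pics/sc26.png

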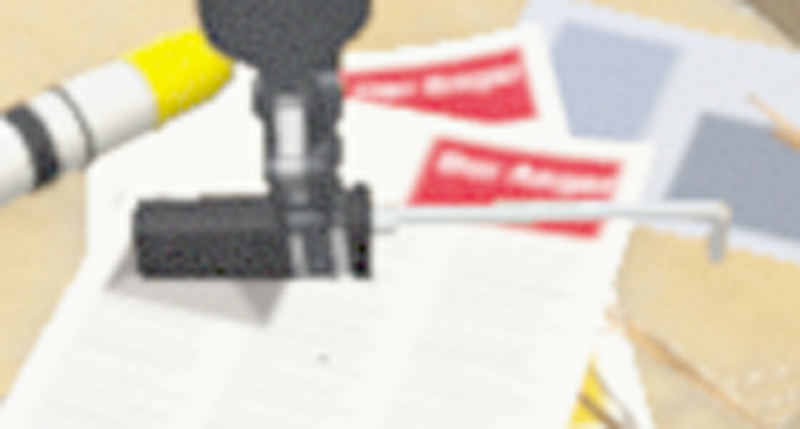

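View pics/top26.png

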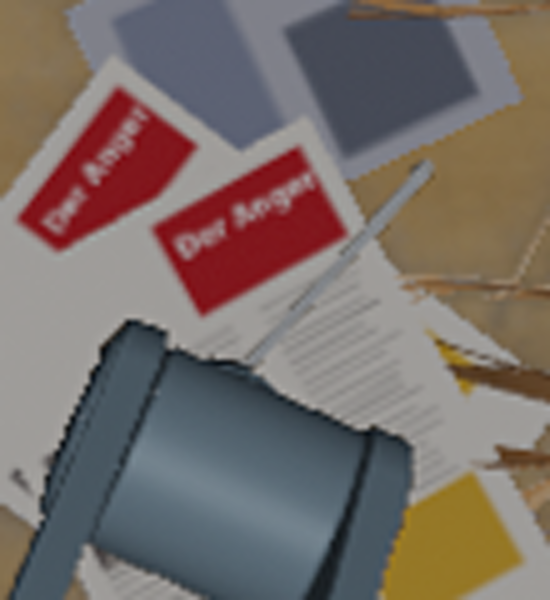

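```bash
python3 - <<'E'
from h import *
c=camera("top"); s=camera("scene")
a=onz(c,260+250.5/5-.5,170+360.5/5-.5,.032); b=onz(c,260+427/5-.5,170+165/5-.5,.032)
print(a,b,np.arctan2(b[1]-a[1],b[0]-a[0]))
k=800/140
# triangulate rod end: scene row/col of rod end (722,212), tip bottom (717,262)
def tri(u,v,u2,v2):
    e1,d1=ray(c,u,v);e2,d2=ray(s,u2,v2)
    A=np.stack([d1,-d2],1);t=np.linalg.lstsq(A,e2-e1,rcond=None)[0]
    p,q=e1+t[0]*d1,e2+t[1]*d2; return ((p+q)/2).round(4),np.linalg.norm(p-q).round(4)
print(tri(260+425/5-.5,170+168/5-.5,195+722/k-.5,215+211/k-.5))
print(tri(260+251/5-.5,170+360/5-.5,195+392/k-.5,215+216/k-.5))
yaw=np.arctan2(b[1]-a[1],b[0]-a[0]);d=np.array([np.cos(yaw),np.sin(yaw)]);tip=b[:2]-.004*d
for n,t,z in [("tip",0,0),("rodend",0,.032),("rod0",-.157,.032)]:
    p=tip+t*d; u,v=proj(s,(p[0],p[1],z)); print(n,((u-195)*k).round(0),((v-215)*k).round(0))
E
```

```text
[ 0.45391954 -0.15210324  0.032     ] [ 0.55618168 -0.249698    0.032     ] -0.7620487902216496
(array([ 0.5563, -0.2504,  0.0315]), np.float64(0.0047))
(array([ 0.4531, -0.1511,  0.0336]), np.float64(0.0031))
tip 699.0 261.0
rodend 704.0 208.0
rod0 352.0 217.0
```

Request:
drive_tool(
  deltas=[
    [[0,0,0],0],
    [[0,0,0],0],
  ],
  gripper=0.38,
)

```text
time_s: 23.5
eef_pos: [0.4282, -0.1285, 0.0134]
eef_rot: [0.038, 0.386, 0.921, -0.038]
wrist_force: [-0.2, -0.6, 0.5]
opening: 0.38
```

```bash
python3 - <<'E'
from h import *
st(); side("sc27.png")
E
```

```text
t 23.50 p [ 0.4282 -0.1285  0.0134] F [-0.19 -0.59  0.52] M [ 0.01  0.01 -0.01] open 0.380 jawyaw -0.7955 toolz [ 0.0412 -0.0996 -0.9942] jawtilt -0.0405
```

View pics/sc27.png

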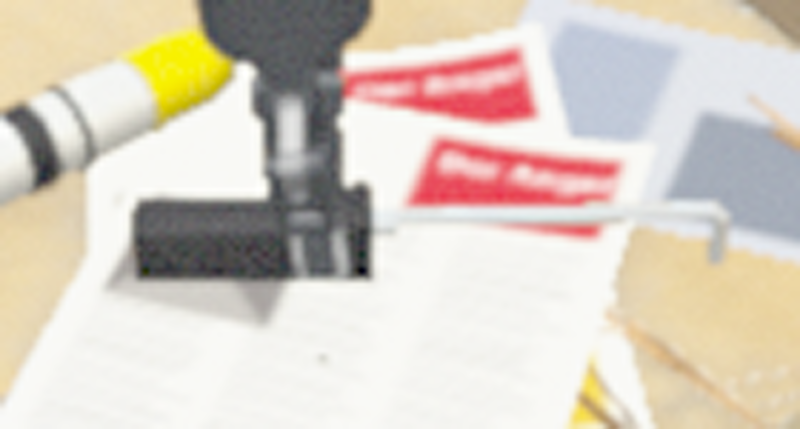

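Request:
drive_tool(
  deltas=[
    [[0,0,0],0],
    [[0,0,0],0],
    [[0,0,0],0],
  ],
  gripper=0.6,
)

```text
time_s: 23.85
eef_pos: [0.4284, -0.1286, 0.0136]
eef_rot: [0.039, 0.386, 0.921, -0.038]
wrist_force: [0.3, -0.4, 0.4]
opening: 0.601
```

```bash
python3 - <<'E'
from h import *
st(); side("sc28.png")
E
```

```text
t 23.85 p [ 0.4284 -0.1286  0.0136] F [ 0.33 -0.37  0.43] M [ 0.06  0.07 -0.04] open 0.601 jawyaw -0.7954 toolz [ 0.0417 -0.0998 -0.9941] jawtilt -0.0403
```

View pics/sc28.png

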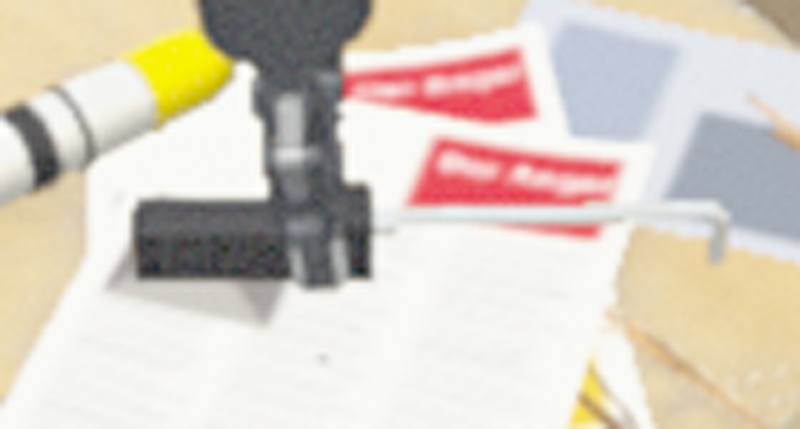

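Request:
drive_tool(
  deltas=[
    [[-0.0004,0.001,0.01],0],
    [[-0.0005,0.0015,0.015],0],
    [[-0.001,0.002,0.02],0],
    [[-0.001,0.002,0.025],0],
    [[-0.001,0.003,0.03],0],
    [[0,0,0.03],0],
    [[0,0,0.01],0],
    [[0,0,0],0],
  ],
)

```text
time_s: 24.7
eef_pos: [0.4227, -0.1174, 0.162]
eef_rot: [0.038, 0.386, 0.921, -0.038]
wrist_force: [-0.7, 1.4, -1.0]
opening: 0.604
```

```bash
python3 - <<'E'
from h import *
st(); 
for n in ("scene","top"):
    c=camera(n); cv2.imwrite(f"pics/{n}29.png",cv2.resize(c["frame"][:,:,::-1],(800,600),interpolation=cv2.INTER_CUBIC))
s=camera("scene");crop(s,"sc29.png",195,335,215,290)
E
```

```text
t 24.70 p [ 0.4227 -0.1174  0.162 ] F [-0.67  1.36 -1.  ] M [0.04 0.01 0.04] open 0.604 jawyaw -0.7953 toolz [ 0.0418 -0.0992 -0.9942] jawtilt -0.0398
sc29.png scale 5.714285714285714 off 195 215
```

View pics/scene29.png

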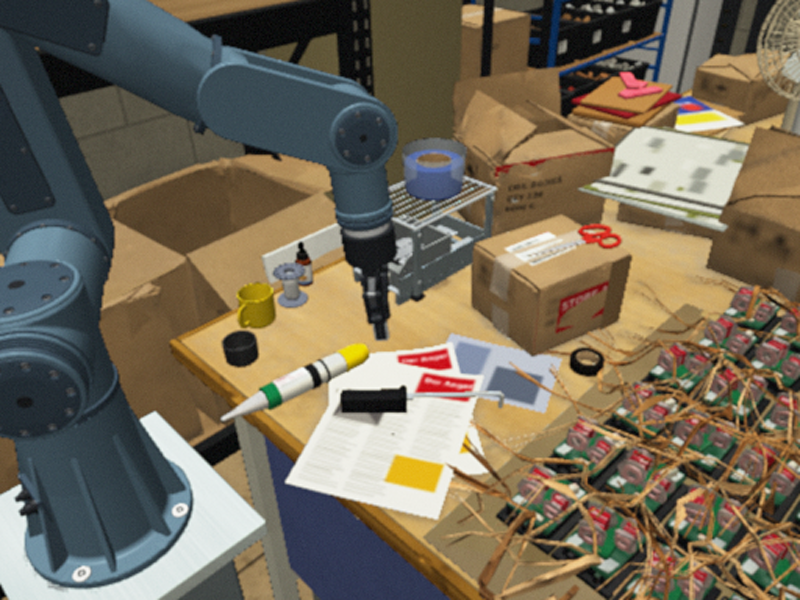

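View pics/top29.png

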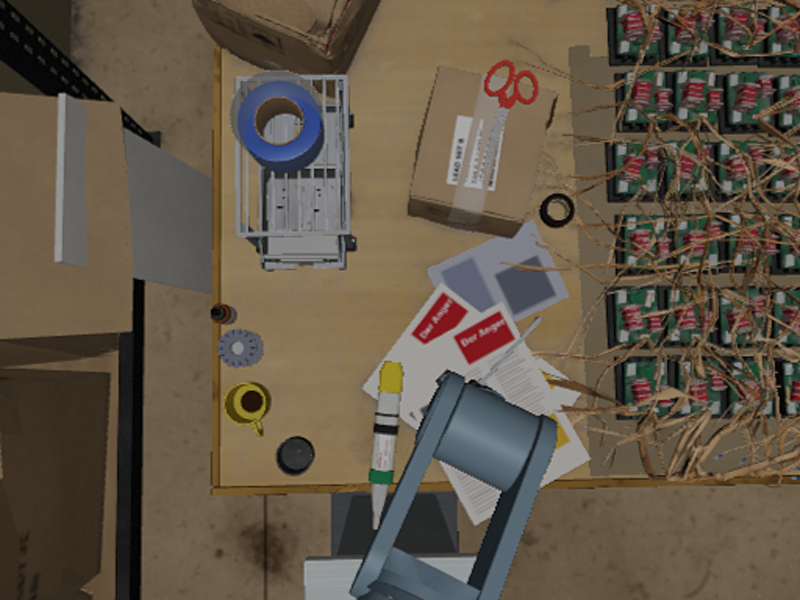

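Request:
drive_tool(
  deltas=[
    [[-0.01,0,0.03],0],
    [[-0.015,0,0.03],0],
    [[-0.01,0,0.02],0],
    [[0,0,0],0],
    [[0,0,0],0],
  ],
)

```text
time_s: 25.35
eef_pos: [0.3805, -0.1143, 0.2318]
eef_rot: [0.027, 0.386, 0.921, -0.036]
wrist_force: [-0.3, -0.2, 0.5]
opening: 0.598
```

```bash
python3 - <<'E'
from h import *
st()
s=camera("scene");crop(s,"sc30.png",205,345,125,275); c=camera("top");crop(c,"top30.png",150,230,90,170)
f0=cv2.imread("pics/top0.png");f1=cv2.resize(c["frame"][:,:,::-1],(800,600),interpolation=cv2.INTER_CUBIC)
for n,(x0,x1,y0,y1) in dict(mug=(215,280,375,440),spool=(212,270,320,375),tape=(530,582,185,235)).items(): print(n,np.abs(f0[y0:y1,x0:x1].astype(int)-f1[y0:y1,x0:x1]).mean().round(2))
E
```

```text
t 25.35 p [ 0.3805 -0.1143  0.2318] F [-0.25 -0.2   0.52] M [ 0.08  0.02 -0.02] open 0.598 jawyaw -0.7953 toolz [ 0.021  -0.0874 -0.996 ] jawtilt -0.0464
sc30.png scale 4.0 off 205 125
top30.png scale 7.5 off 150 90
mug 1.55
spool 1.57
tape 1.53
```

View pics/sc30.png

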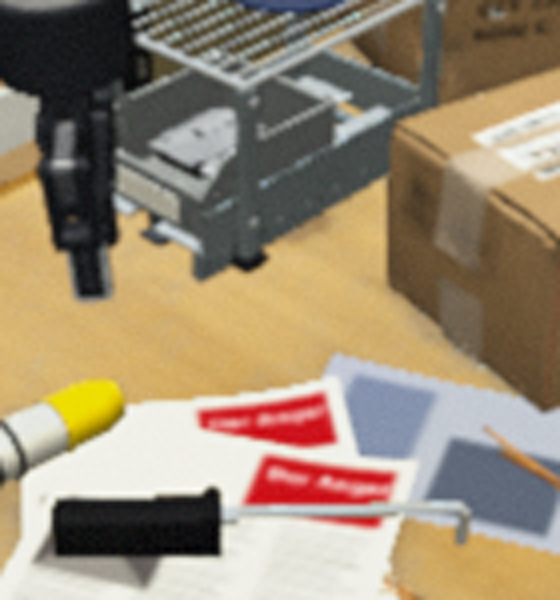

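View pics/top30.png

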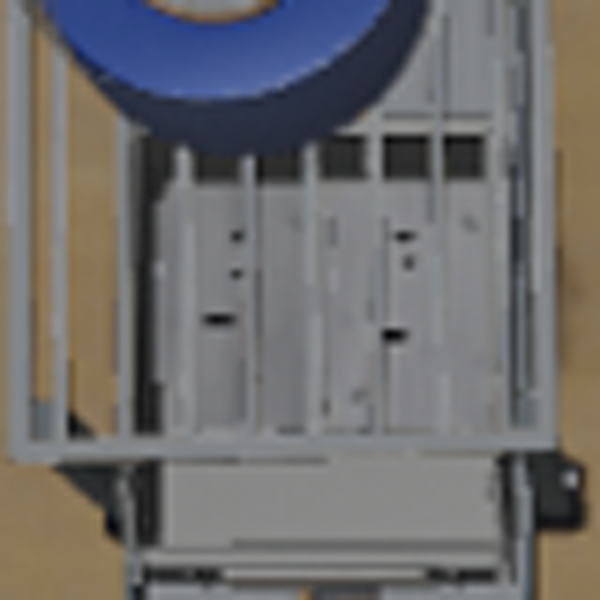

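```bash
python3 -c "
from bench import hand_in
print(hand_in())"
```

```text
the job is handed in; nothing more can be done
None
```

The tote is drawn forward and, by the pull forces, caught behind the pawl. The pull hook is back standing on the bench. I handed the job in at about 25 s; no verdict was reported.

**The pull:** Sliding took about 3 N. The pull rose to about 7 N over the pawl, eased to about 3 N, then hit the rubber stop. The peak reading there was 15.9 N. That is under the 18 N lip limit but over the 12 N tipping caution. I had sent two pull steps together, so the second still ran after the first had reached the stop. The tote stayed level and did not move after I unhooked. The lip ends about 14 mm behind the rack's front edge, inside the 8–47 mm range. I took the catch from the forces and position only; I did not see the pawl or push the tote back to test it.

**Setting the hook down:** This did not go cleanly the first time.
- The hook slipped in the grip while I pressed it on the bench, with up to about 55 N at the wrist.
- When I first let go, it leaned against a finger. I gripped it again, turned it and released it in small steps.

**Last checks:**
- The hook stands upright and level on the papers, at about x 0.37–0.56 m, y −0.07 to −0.25 m. It is well clear of the rack, with the tip down.
- The mug, spool and tape show no change from the first picture in the top camera view.
- The gripper is raised to z = 0.23 m and touches nothing.

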